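# Turn a paint tin right side up and press its lid home

### The arm

A 6-joint arm with a two-finger parallel gripper is mounted at the origin on the work surface. World frame = base frame: x ahead of the robot, y to its left, z up, the work surface at z = 0. Lengths are in m, angles in rad, forces in N, time in s.
With the tool pointing down it reaches from about 0.275 to 0.75 m from the base axis. Payload 10.2 kg.
Tool frame: the origin (TCP) lies at the very end of the fingers, on their centre line; the grasp point (between the pads) lies 19 mm behind it; z points along the fingers, y is the direction in which the jaws open and shut (so a half turn about z gives the same grasp; the last joint's range is limited). The gripper opens to 85 mm and grips with 20 to 120 N. Pads are 22 mm wide; open, the fingers measure 114 mm over their backs; the gripper's body (76 mm by 85 mm) begins 54 mm behind the grasp point. The pads swing forward as they close: fully open they stand 13 mm farther back than shut.
Start: joints at [0.95, 0.313, 1.498, -0, 1.331, -0.223], TCP at [0.203, 0.484, 0.231] pointing down, gripper open.
Joint ranges: [-2.94, 2.94], [-0.97, 2.17], [0.19, 2.56], [-1.23, 4.37], [0.02, 3.11], [-2.88, 2.88]. Speed limits (rad/s): [2.39, 2.39, 3.01, 3.14, 3.14, 3.14].

### API

Orientations are given as a rotation vector (axis times angle).
In Python, from bench import readout, snapshot, camera_model, bot gives the robot as it stands. The module is installed in compiled form; this text tells all that it offers.
- The arm moves only by the tool drive_tool, never from a script. Its argument "commands" is a list of rows, each an object of numbers: "tx", "ty", "tz": the shift along the tool's x, y, z in mm; "wx", "wy", "wz": the turn, a rotation vector about the tool's x, y, z in degrees; "fingers": the finger opening in mm, from 0 to 85.4. In form: [{"tx": .., "ty": .., "tz": .., "wx": .., "wy": .., "wz": .., "fingers": ..}, ...]. A call has 1 to 5 rows; each row shifts and turns the commanded pose from where the row before left it, along the tool's axes as they then stand; what a row does not reach is not made up. A row lasts 1/10 s, in which the tool goes at most 50 mm and 8.59 degrees, less where a joint would pass 70% of its speed; a pose out of reach is approached as far as the arm can. A call with a gripper value outside its range is refused whole. The fingers move at their own pace and stop on an object; "squeeze" is the grip in N (left out, the last holds). Time passes only in rows, so rows that do not move let the fingers close. It gives the time, the measured TCP pose, the force and the opening at its end, in the units of the state.
- readout.observe(): the state, without advancing time (a new reading comes with each control period).
- snapshot(name): name is "scene" or "top" or "wrist"; returns (picture, depth): 384x512x3 uint8, red, green, blue; 384x512 float32, m along the optical axis (not along the pixel's ray), 0 where there is no reading.
- camera_model(name): a dict with "fx", "fy", "cx", "cy" (pixels), "dist" ([k1, k2, p1, p2, k3] as OpenCV has them; the pictures are not rectified), "view" (4x4, takes a point from world to camera coordinates). Camera axes: x right, y up, looking along -z (the intrinsics and any distortion apply to the point x, -y, -z); pixel columns grow to the right and rows downward; lengths in m; the calibration is good to about 2 mm. A picture is of the moment at which its call begins: read the wrist's pose just before it. camera_model takes no time and is no camera call; for the wrist camera it gives the pose at the moment of the call.
- bot.job_done(): hands the job in, once; it reports no verdict.
The state is a dict: "t": time; "joint_pos": joint angles; "qvel": joint speeds; "joint_efforts": joint torques, N m; "tcp_pos": TCP position; "eef_rot": TCP orientation; "force": force on the tool from outside, world axes, zero at the start; "torque": the same for the moment, N m; "grip_width": finger opening in m.
Only numpy, scipy, OpenCV 4.12 (cv2) and the standard library are available. Lean on these libraries where they do the work, as an engineer would, in place of code of your own. Each camera call takes 0.05 s, during which the arm holds its last target.

### The job

The square paint tin has been standing on its lid. Tip it over its edges, a quarter turn at a time and down at the bench rather than lifted high, until it stands upright with the lid on top, then push it into the lid press between the guides, fully home against the back stop. Press the pedal right down to its stop for a moment so that the ram bears on the lid, let it come up again, and leave the tin in the press and the other things on the bench where they are.

Things in the scene. Friction and masses are not known exactly. Their poses are not given: they have to be found in the camera images.
- tin: Square metal paint tin, 56 x 56 mm in plan, 66 mm high, about 0.3 kg, rigid, blank labels on two sides. Round press-in lid (42 mm, 1 mm below a raised rim) in its +z face, plain base opposite. Origin at its centre: 33 mm from lid face and base, 28 mm from each side. It starts standing on its lid (+z down), sides within 0.5 rad of the world axes.
- press: Grey bench lid press, fixed, turned up to 0.2 rad. Origin: bench surface at the centre of the seat (middle of a seated tin); +x points into the press from its open front, +y to the pedal side, z up. No floor plate: the tin slides on the bench. Guide rails 18 mm high, 67 mm apart, from x = -36 to +30 mm, flared mouth (84 mm) out to x = -59 mm.
- press_stop (a point): Foot of the press's back stop, an upright face 50 mm high, 28 mm behind the seat centre. Behind it the column: 84 mm wide, 215 mm high, from 32 to 127 mm behind the seat centre.
- press_head (a point): Centre of the underside of the head, which overhangs the seat: 115 mm above the bench (its top at 200 mm), from 42 mm in front of the seat centre back to the column, 70 mm wide. It leaves no room for an upright gripper there: lean the tool back by 30 to 45 degrees.
- pedal (a joint): Pedal angle in rad: 0 at rest (up), 0.2 at its stop (fully down). Sprung: it returns by itself. Pushing on the tread takes about 2 to 4 N to start and 11 to 16 N to reach the stop. It drives the ram down by 21 mm at the stop.
- pedal_pad (a point): Centre of the top of the pedal's tread: dark ribbed steel plate 56 mm long (along press x), 44 mm wide, 9 mm thick, 43 mm in front of the press origin and 75 mm to its +y side. At rest about 58 mm above the bench, sloping up to the front by 0.2 rad; fully down it is level, 35 mm above the bench.
- pedal_hinge (a point): The pedal's hinge line (parallel to press y), 30 mm above the bench, 75 mm behind and 75 mm to the +y side of the press origin; 118 mm behind the tread's centre.
- ram_pad: Round black rubber pad, 34 mm across, under the press head over the seat; origin 4 mm above its underside. Underside 82 mm above the bench at rest; with the pedal fully down it would reach 61 mm, so on its own spring it bears on the lid (65 mm) of an upright seated tin with a few newtons.
- tape_roll: Bystander: paper tape roll lying flat, 84 mm across, 26 mm high, origin centre of underside.
- mixing_cup: Bystander: white plastic cup, 72 mm across, 85 mm high, origin centre of underside.
- toner_bottle: Bystander: grey bottle with white cap, 52 mm across, 130 mm high, origin centre of underside.
- round_tin: Bystander: round tin, 80 mm across, 85 mm high, origin centre of underside.
- scraper: Bystander: spatula lying flat, along its x, origin at its underside.
- steel_beaker: Bystander: steel beaker, 76 mm across, 70 mm high, origin centre of underside.
- sanding_block: Bystander: cork sanding block lying flat, 70 x 35 x 28 mm, origin centre of underside.
Not all that is in view belongs to the job. What is shaped like the press but pink is not meant. What is shaped like the tin but orange is not meant.

How it is judged:
On the way, in this order (a step that is already met when the one before it is completed fails the run):
1. the tin lies on one of its sides on the bench (first quarter turn) (angle between tin's own z axis and vertical between 1.45 and 1.69 rad and height (world z) of tin below 0.033 m), for 0.2 s.
2. the tin stands upright on the bench, lid on top (second quarter turn) (angle between tin's own z axis and vertical below 0.1 rad and height (world z) of tin below 0.037 m), for 0.2 s.
3. the tin is fully home in the press, upright, between the guides and against the back stop (all of step 2 and x of tin in the frame of press between -0.007 and 0.007 m and y of tin in the frame of press between -0.008 and 0.008 m), for 0.2 s.
4. the pedal is down at its stop and the ram pad bears on the tin (all of step 3 and value of joint pedal above 0.185 rad and contact force between ram_pad and tin above 1 N), for 0.2 s.
At the end, for the whole second after the job is handed in: The tin stands upright and still on the bench (lid face up within 6 degrees), its centre within 7 mm of the press's seat along the press and 8 mm across it, and the pedal is back up (below 0.03 rad) (all of step 3 and value of joint pedal below 0.03 rad and linear speed of tin below 0.02 m/s); the robot touches nothing.
It fails at once if the tin is lifted high (its centre more than 90 mm above the bench) (height (world z) of tin above 0.09 m).
It fails at once if a bystander is shifted by more than 30 mm (distance of any of tape_roll, mixing_cup, toner_bottle, round_tin, scraper, steel_beaker, sanding_block from where it was at the start of the episode above 0.03 m).
It also fails if it takes over 72 s, if anything falls off the work surface, if the arm or the gripper's body presses on something with over 40 N, if the wrist force passes 120 N, or if a joint passes its speed limit or range.

## Working session

There is one attempt and no reset: what is moved stays moved. The work goes in short steps, Python scripts to look and compute and a tool call to move; the robot and the scene stay as the last step left them, time stands still between calls to the robot, and variables do not carry over. Pictures are saved under pics/ and viewed, and the job is handed in when it is done.

Besides the shell and the picture viewer there is one more tool, called after "Request:" as name([rows], argument=value, ...), one row to a line, values as JSON. drive_tool: Moves the arm, as the interface text tells. Its arguments: {"type":"object","properties":{"commands":{"type":"array"},"squeeze":{"type":"number"}},"required":["commands"]}

```bash
mkdir -p pics; ls
python3 - <<'E'
from bench import readout, snapshot, camera_model, bot
import numpy as np, cv2
print(readout.observe())
for n in ["scene","top","wrist"]:
    m=camera_model(n); print(n,{k:np.round(np.array(v),4).tolist() for k,v in m.items()})
    im,d=snapshot(n)
    cv2.imwrite(f"pics/{n}0.png",im[:,:,::-1]); np.save(f"{n}0.npy",d);
E
```

```text
pics
{'t': 0.0, 'joint_pos': array([ 9.49608934e-01,  3.13439852e-01,  1.49844439e+00,  4.15804904e-05,
        1.33099334e+00, -2.23399443e-01]), 'qvel': array([-0.00087333, -0.00014418,  0.00087239,  0.00221964, -0.00129735,
        0.00021289]), 'joint_efforts': array([-1.94520573e-03, -4.12274587e+01, -2.59732264e+01, -3.21314556e-04,
        4.24287660e-03, -1.66056225e-05]), 'tcp_pos': array([0.20322283, 0.48379402, 0.23073752]), 'eef_rot': array([-6.20636119e-01, -3.07910244e+00,  1.81472644e-03]), 'force': array([ 0.59995605,  0.92761607, -0.38845969]), 'torque': array([ 0.04716221,  0.00814243, -0.01670438]), 'grip_width': 0.08541045695880715}
scene {'fx': 348.7185, 'fy': 348.7185, 'cx': 262.5921, 'cy': 184.6988, 'dist': [-0.1021, 0.0, 0.0, 0.0, 0.0], 'view': [[0.225, 0.9744, 0.0044, -0.1217], [-0.6033, 0.1357, 0.7859, 0.2295], [0.7652, -0.1795, 0.6183, -1.6719], [0.0, 0.0, 0.0, 1.0]]}
top {'fx': 485.5099, 'fy': 485.5099, 'cx': 254.7403, 'cy': 182.4853, 'dist': [-0.1719, 0.0, 0.0, 0.0, 0.0], 'view': [[-0.0099, -0.9999, -0.0119, 0.0173], [0.9923, -0.0113, 0.1234, -0.5274], [-0.1235, -0.0106, 0.9923, -1.4243], [0.0, 0.0, 0.0, 1.0]]}
wrist {'fx': 302.7553, 'fy': 302.7553, 'cx': 248.7031, 'cy': 188.9883, 'dist': [-0.0338, 0.0, 0.0, 0.0, 0.0], 'view': [[0.3874, 0.9219, -0.0004, -0.5256], [-0.8723, 0.3664, -0.324, 0.042], [-0.2985, 0.1258, 0.9461, -0.3813], [0.0, 0.0, 0.0, 1.0]]}
```

View pics/scene0.png

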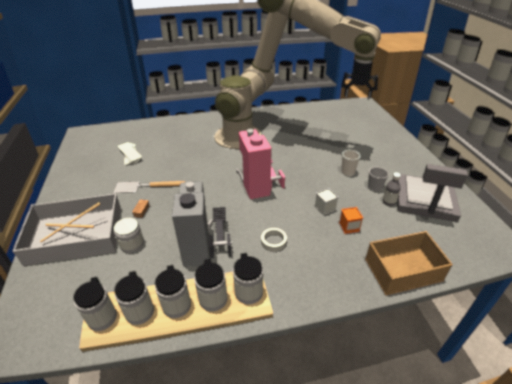

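View pics/top0.png

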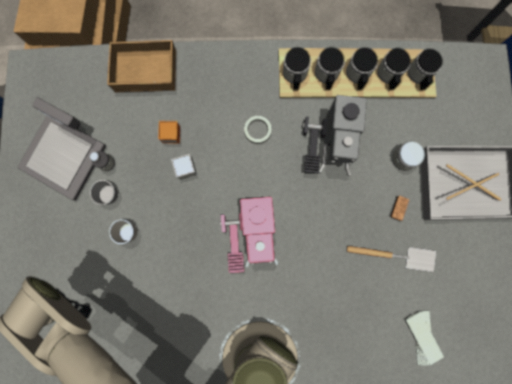

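View pics/wrist0.png

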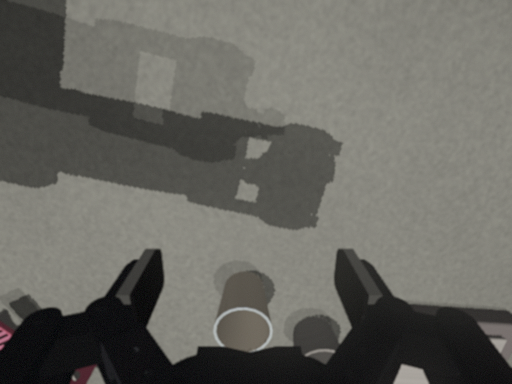

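The scene view shows the white tin at about (326,202), the grey press at (195,225) and the pink decoy press at (258,165). In the top view the tin is at (183,167), the orange decoy tin at (169,131), the grey press at (345,130) and its pedal at (312,150). The press opens towards the robot. Next I'll measure these positions.

```bash
cat > h.py <<'E'
from bench import readout, snapshot, camera_model, bot
import numpy as np, cv2
from scipy.spatial.transform import Rotation as R
def ray(m,px):
    K=np.array([[m['fx'],0,m['cx']],[0,m['fy'],m['cy']],[0,0,1]]);px=np.asarray(px,float).reshape(-1,1,2)
    u=cv2.undistortPoints(px,K,np.array(m['dist'])).reshape(-1,2)
    V=np.array(m['view']);d=np.c_[u[:,0],-u[:,1],-np.ones(len(u))]
    return -V[:3,:3].T@V[:3,3], d@V[:3,:3]
def plane(m,px,z):
    o,d=ray(m,px);s=(z-o[2])/d[:,2];return o+d*s[:,None]
def cloud(m,d):
    v,u=np.mgrid[0:d.shape[0],0:d.shape[1]];o,r=ray(m,np.c_[u.ravel(),v.ravel()])
    return (o+r*d.reshape(-1,1)).reshape(d.shape+(3,))
def proj(m,P):
    V=np.array(m['view']);p=np.atleast_2d(P)@V[:3,:3].T+V[:3,3];q=p*[1,-1,-1]
    K=np.array([[m['fx'],0,m['cx']],[0,m['fy'],m['cy']],[0,0,1]])
    return cv2.projectPoints(q,np.zeros(3),np.zeros(3),K,np.array(m['dist']))[0].reshape(-1,2)
E
python3 - <<'E'
from h import *
m=camera_model("top");d=np.load("top0.npy");P=cloud(m,d);im=cv2.imread("pics/top0.png")
np.set_printoptions(precision=4,suppress=True)
for (u,v) in [(183,167),(100,230),(169,131),(347,112),(345,150),(311,160),(258,129),(410,155),(104,192),(121,231),(340,250)]: print((u,v),P[v,u],im[v,u])
cv2.imwrite("pics/a.png",np.hstack([cv2.resize(im[70:190,270:390],None,fx=4,fy=4,interpolation=2),cv2.resize(im[130:210,140:220],(320,480),interpolation=2)]))
c=cv2.imread("pics/scene0.png");cv2.imwrite("pics/b.png",np.hstack([cv2.resize(c[170:290,150:250],None,fx=4,fy=4,interpolation=2),cv2.resize(c[170:250,300:380],(480,480),interpolation=2)])[:, :800])
E
```

```text
(183, 167) [0.5723 0.2236 0.0644] [224 215 204]
(100, 230) [ 0.3885  0.4951 -0.0031] [129 136 134]
(169, 131) [0.6839 0.2687 0.0579] [ 64 131 195]
(347, 112) [ 0.688  -0.2368  0.2345] [76 74 75]
(345, 150) [ 0.5916 -0.2332  0.2023] [148 152 151]
(311, 160) [ 0.5896 -0.1561  0.0591] [44 45 45]
(258, 129) [ 0.6999  0.0003 -0.0011] [127 134 134]
(410, 155) [ 0.5976 -0.4486  0.0859] [221 214 203]
(104, 192) [0.5068 0.4831 0.0021] [182 188 191]
(121, 231) [0.3852 0.4246 0.0066] [209 200 190]
(340, 250) [ 0.3221 -0.2449 -0.0005] [128 135 134]
```

View pics/a.png

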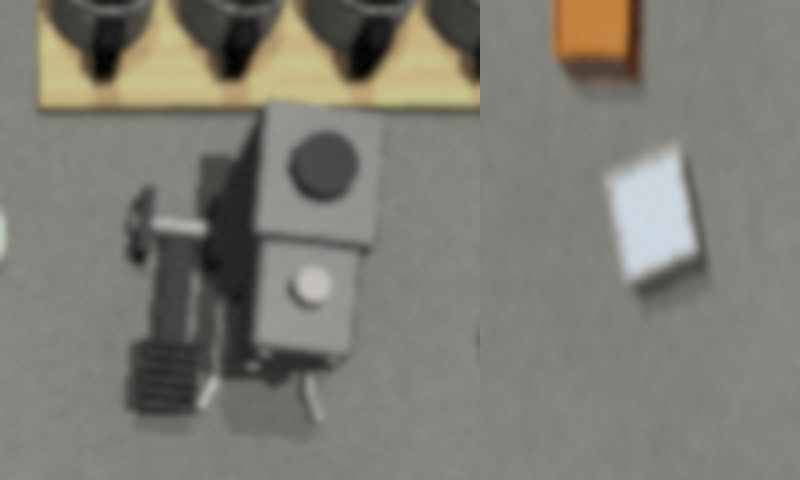

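View pics/b.png

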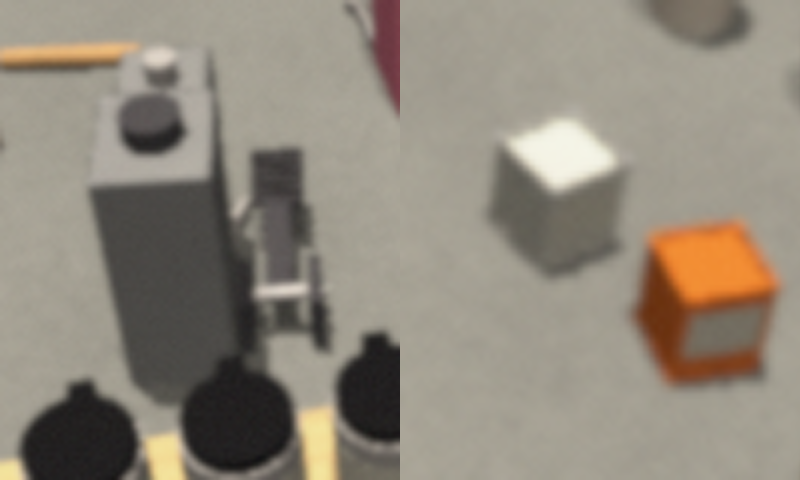

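Run:
```python
from h import *
np.set_printoptions(precision=4,suppress=True)
m=camera_model("top");im=cv2.imread("pics/top0.png")
pk=lambda pts:np.array([(270+(x+.5)/4-.5,70+(y+.5)/4-.5) for x,y in pts])
C=plane(m,pk([(268,100),(385,112),(372,246),(254,236)]),.215)[:,:2]
print("col",C, [np.linalg.norm(C[i]-C[i-1]) for i in range(4)])
cc=C.mean(0)
H=plane(m,pk([(252,345),(348,353)]),.2)[:,:2];print("head",H,np.linalg.norm(H[0]-H[1]))
# directions
front=(C[2]+C[3])/2;back=(C[0]+C[1])/2;hf=H.mean(0)
print("front,back,hf",front,back,hf)
for a,b in [(front,back),(hf,back),(hf,front)]:
    v=b-a;print("yaw",np.arctan2(v[1],v[0]),np.linalg.norm(v))
for a,b in [(C[1],C[0]),(C[2],C[3]),(H[1],H[0])]:
    v=b-a; print("yaw lat",np.arctan2(v[1],v[0])-np.pi/2)
# pedal tread
g=im.astype(int).mean(2)
T=plane(m,pk([(140,343),(200,346),(194,413),(133,410)]),.058)[:,:2];print("tread",T,T.mean(0))
# tin
roi=(slice(140,195),slice(150,215))
b=cv2.cvtColor(im,cv2.COLOR_BGR2HSV)
mask=((im[:,:,0]>170)).astype(np.uint8);z=np.zeros_like(mask);z[roi]=mask[roi]
c=max(cv2.findContours(z,0,1)[0],key=cv2.contourArea)
pts=plane(m,c.reshape(-1,2),.066)[:,:2]*1000
r=cv2.minAreaRect(pts.astype(np.float32));print("tin",r,cv2.boxPoints(r), cv2.contourArea(c))
```

```text
col [[ 0.7421 -0.2142]
 [ 0.7336 -0.2941]
 [ 0.6403 -0.2806]
 [ 0.6476 -0.2011]] [np.float64(0.09542616579006988), np.float64(0.0803285927314507), np.float64(0.09425183231219927), np.float64(0.07986392221704025)]
head [[ 0.5763 -0.1995]
 [ 0.5703 -0.2644]] 0.0651214912080481
front,back,hf [ 0.6439 -0.2409] [ 0.7378 -0.2542] [ 0.5733 -0.2319]
yaw -0.14097016580422111 0.09483864968707616
yaw -0.1344578778957897 0.16604890172559356
yaw -0.12578526007834015 0.07121494125412549
yaw lat -0.10608184835331547
yaw lat -0.09116114980804602
yaw lat -0.092272432280877
tread [[ 0.604  -0.1376]
 [ 0.6013 -0.1823]
 [ 0.551  -0.1764]
 [ 0.5537 -0.1312]] [ 0.5775 -0.1569]
tin ((577.7140502929688, 225.48805236816406), (52.899227142333984, 53.127864837646484), 16.25067710876465) [[544.8875 243.589 ]
 [559.7548 192.5838]
 [610.5406 207.3871]
 [595.6733 258.3923]] 279.0
```

```bash
cat >> h.py <<'E'
from scipy.linalg import logm
np.set_printoptions(precision=4,suppress=True)
def pose():
    s=readout.observe();T=np.eye(4);T[:3,:3]=R.from_rotvec(s['eef_rot']).as_matrix();T[:3,3]=s['tcp_pos'];return T,s
def tgt(p,yaw,tilt):
    """yaw: azimuth of outward dir u; tilt deg >0: fingers point outward. tool x toward robot at tilt 0"""
    u=np.array([np.cos(yaw),np.sin(yaw),0]);k=np.array([0,0,1.]);a=np.radians(tilt)
    z=np.sin(a)*u-np.cos(a)*k; x=-np.cos(a)*u-np.sin(a)*k; y=np.cross(z,x)
    T=np.eye(4);T[:3,:3]=np.c_[x,y,z];T[:3,3]=p;return T
def twist(A,B,n):
    D=np.linalg.inv(A)@B;w=R.from_matrix(D[:3,:3]).as_rotvec()
    L=np.real(logm(D));return np.r_[L[:3,3]*1000/n,np.degrees(w)/n]
def straight(A,B,n):
    w=R.from_matrix(A[:3,:3].T@B[:3,:3]).as_rotvec();out=[];P=A.copy()
    for i in range(1,n+1):
        Q=np.eye(4);Q[:3,:3]=A[:3,:3]@R.from_rotvec(w*i/n).as_matrix();Q[:3,3]=A[:3,3]+(B[:3,3]-A[:3,3])*i/n
        D=np.linalg.inv(P)@Q;out.append(np.r_[D[:3,3]*1000,np.degrees(R.from_matrix(D[:3,:3]).as_rotvec())]);P=Q
    return np.round(out,1)
def desc(T):
    z=T[:3,2];y=T[:3,1];yaw=np.arctan2(-y[0],y[1]);u=np.array([np.cos(yaw),np.sin(yaw),0])
    print("tcp",T[:3,3],"yaw %.4f tilt %.1f roll(y.z) %.3f"%(yaw,np.degrees(np.arctan2(z@u,-z[2])),y[2]),"grasp",T[:3,3]-.019*z)
E
python3 - <<'E'
from h import *
A,s=pose();desc(A);B=tgt([.545,.216,.22],.283,0)
print(straight(A,B,10))
m=camera_model("top");P=cloud(m,np.load("top0.npy"));im=cv2.imread("pics/top0.png").astype(int)
pink=(im[:,:,2]-im[:,:,1]>50)&(im[:,:,0]>im[:,:,1]+10)
q=P[pink];q=q[(q[:,0]>.25)];print("pink ext",q.min(0),q.max(0))
E
```

```text
tcp [0.2033 0.4839 0.2309] yaw -0.3978 tilt -0.0 roll(y.z) -0.001 grasp [0.2033 0.4839 0.2499]
[[-41.9 -11.5   1.1  -0.   -0.   -3.9]
 [-41.  -14.3   1.1  -0.   -0.   -3.9]
 [-39.9 -17.    1.1  -0.   -0.   -3.9]
 [-38.7 -19.7   1.1  -0.   -0.   -3.9]
 [-37.3 -22.3   1.1  -0.   -0.   -3.9]
 [-35.7 -24.8   1.1  -0.   -0.   -3.9]
 [-33.9 -27.1   1.1  -0.   -0.   -3.9]
 [-32.  -29.4   1.1  -0.   -0.   -3.9]
 [-29.9 -31.5   1.1  -0.   -0.   -3.9]
 [-27.7 -33.5   1.1  -0.   -0.   -3.9]]
pink ext [ 0.298  -0.036   0.0319] [0.464  0.0864 1.4786]
```

Request:
drive_tool([
  {"tx": -42,"ty": -11.5,"tz": 1,"wz": -3.9},
  {"tx": -41,"ty": -14.3,"tz": 1,"wz": -3.9},
  {"tx": -40,"ty": -17,"tz": 1,"wz": -3.9},
  {"tx": -38.7,"ty": -19.7,"tz": 1,"wz": -3.9},
  {"tx": -37.3,"ty": -22.3,"tz": 1,"wz": -3.9},
])

```text
invalid input at $.commands[0]: expected keys tx, ty, tz, wx, wy, wz, fingers
```

Request:
drive_tool([
  {"tx": -35.7,"ty": -24.8,"tz": 1,"wz": -3.9},
  {"tx": -34,"ty": -27,"tz": 1,"wz": -3.9},
  {"tx": -32,"ty": -29.4,"tz": 1,"wz": -3.9},
  {"tx": -30,"ty": -31.5,"tz": 1,"wz": -3.9},
  {"tx": -27.7,"ty": -33.5,"tz": 1,"wz": -3.9},
])

```text
invalid input at $.commands[0]: expected keys tx, ty, tz, wx, wy, wz, fingers
```

Run:
```python
from h import *
A,s=pose();desc(A);print(s['t'],s['joint_pos'],s['qvel'])
m=camera_model("wrist");im,d=snapshot("wrist");im=im[:,:,::-1].copy();cv2.imwrite("pics/w1.png",im);np.save("w1.npy",d);import pickle;pickle.dump(m,open("w1.pkl","wb"))
```

```text
tcp [0.2033 0.4839 0.2309] yaw -0.3978 tilt -0.0 roll(y.z) -0.001 grasp [0.2033 0.4839 0.2499]
0.15 [ 0.9496  0.3133  1.4982  0.      1.331  -0.2234] [ 0.0008 -0.0016 -0.0038 -0.0021 -0.0008  0.    ]
```

View pics/w1.png

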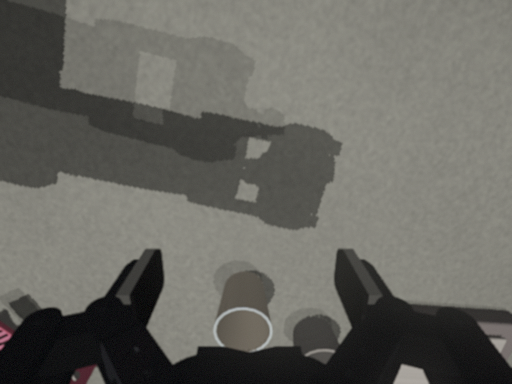

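The rows need every key, so both calls were refused and the picture is still the start view. I'll send them again with all keys.

Request:
drive_tool([
  {"tx": -42,"ty": -11.5,"tz": 1,"wx": 0,"wy": 0,"wz": -3.9,"fingers": 85},
  {"tx": -41,"ty": -14.3,"tz": 1,"wx": 0,"wy": 0,"wz": -3.9,"fingers": 85},
  {"tx": -40,"ty": -17,"tz": 1,"wx": 0,"wy": 0,"wz": -3.9,"fingers": 85},
  {"tx": -38.7,"ty": -19.7,"tz": 1,"wx": 0,"wy": 0,"wz": -3.9,"fingers": 85},
  {"tx": -37.3,"ty": -22.3,"tz": 1,"wx": 0,"wy": 0,"wz": -3.9,"fingers": 85},
])

```text
t: 0.7
tcp_pos: [0.3755, 0.3487, 0.2262]
eef_rot: [-0.086, -3.14, 0.0]
force: [-0.2, 1.3, -1.1]
grip_width: 0.0849
```

Request:
drive_tool([
  {"tx": -35.7,"ty": -24.8,"tz": 1,"wx": 0,"wy": 0,"wz": -3.9,"fingers": 85},
  {"tx": -34,"ty": -27,"tz": 1,"wx": 0,"wy": 0,"wz": -3.9,"fingers": 85},
  {"tx": -32,"ty": -29.4,"tz": 1,"wx": 0,"wy": 0,"wz": -3.9,"fingers": 85},
  {"tx": -30,"ty": -31.5,"tz": 1,"wx": 0,"wy": 0,"wz": -3.9,"fingers": 85},
  {"tx": -27.7,"ty": -33.5,"tz": 1,"wx": 0,"wy": 0,"wz": -3.9,"fingers": 85},
])

```text
t: 1.2
tcp_pos: [0.5468, 0.2148, 0.2211]
eef_rot: [0.447, -3.109, -0.0]
force: [-0.3, -0.0, 1.5]
grip_width: 0.085
```

```bash
cat > look.py <<'E'
from h import *
import sys,pickle
A,s=pose();desc(A);print(s['t'],s['joint_pos'],"v",abs(s['qvel']).max(),"F",s['force'],"w",s['grip_width'])
for a in sys.argv[1:]:
    n,f=a.split(":")
    m=camera_model(n);im,d=snapshot(n);im=im[:,:,::-1].copy();cv2.imwrite(f"pics/{f}.png",im);np.save(f+".npy",d);pickle.dump(m,open(f+".pkl","wb"))
E
python3 look.py wrist:w2 top:t2
```

```text
tcp [0.5468 0.2148 0.2211] yaw 0.2856 tilt -0.0 roll(y.z) 0.000 grasp [0.5468 0.2148 0.2401]
1.2 [ 0.175   0.4591  1.3148  0.0001  1.368  -1.6814] v 1.2553218791258471 F [-0.2798 -0.0138  1.46  ] w 0.08495327374753331
```

View pics/w2.png

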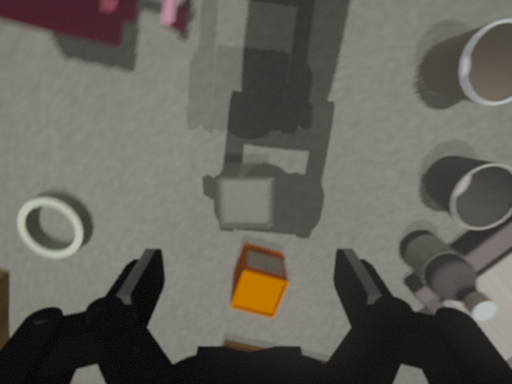

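In the wrist view the tin's base face is at about (246,202), in shadow and nearly square to the tool. The orange decoy is at (260,285). I'll measure the tin from depth here.

```bash
cat > tin.py <<'E'
from h import *
import sys,pickle
def top_rect(f,c,zlo,zhi,rad=.06):
    m=pickle.load(open(f+".pkl","rb"));d=np.load(f+".npy");P=cloud(m,d)
    k=(d>0)&(P[...,2]>zlo)&(P[...,2]<zhi)&(np.hypot(P[...,0]-c[0],P[...,1]-c[1])<rad)
    q=P[k];print("n",k.sum(),"z",np.median(q[:,2]),"pix",np.argwhere(k).mean(0)[::-1])
    r=cv2.minAreaRect((q[:,:2]*1000).astype(np.float32));print(r,"yaw",np.radians(r[2]),np.radians(r[2]-90),"mean",q.mean(0));return r
if __name__=="__main__":
    a=sys.argv;top_rect(a[1],(float(a[2]),float(a[3])),float(a[4]),float(a[5]))
E
python3 look.py wrist:w3; python3 tin.py w3 .577 .225 .055 .08; python3 tin.py top0 .577 .225 .055 .08 2>/dev/null
```

```text
tcp [0.5486 0.2126 0.2202] yaw 0.2800 tilt -0.0 roll(y.z) -0.001 grasp [0.5486 0.2127 0.2392]
1.3 [ 0.1712  0.4618  1.3131 -0.0009  1.3673 -1.6794] v 0.10677404398829929 F [-0.0938  0.0934  0.508 ] w 0.0852347350302468
n 2798 z 0.06363629116988648 pix [249.9121 197.9471]
((577.9393310546875, 223.18331909179688), (56.5806999206543, 56.06584930419922), 16.28846549987793) yaw 0.2842873530703739 -1.2865089737245228 mean [0.5766 0.2229 0.0639]
```

Request:
drive_tool([
  {"tx": -15,"ty": 1,"tz": 30,"wx": 0,"wy": 0,"wz": 0,"fingers": 85},
  {"tx": -15,"ty": 1,"tz": 45,"wx": 0,"wy": 0,"wz": 0,"fingers": 85},
  {"tx": 0,"ty": 0,"tz": 45,"wx": 0,"wy": 0,"wz": 0,"fingers": 85},
  {"tx": 0,"ty": 0,"tz": 45,"wx": 0,"wy": 0,"wz": 0,"fingers": 85},
  {"tx": 0,"ty": 0,"tz": 31,"wx": 0,"wy": 0,"wz": 0,"fingers": 85},
])

```text
t: 1.85
tcp_pos: [0.5718, 0.2272, 0.0223]
eef_rot: [0.443, -3.107, -0.0]
force: [0.2, -0.2, 0.4]
grip_width: 0.0847
```

Request:
drive_tool([
  {"tx": 0,"ty": 0,"tz": 0,"wx": 0,"wy": 0,"wz": 0,"fingers": 50},
  {"tx": 0,"ty": 0,"tz": 0,"wx": 0,"wy": 0,"wz": 0,"fingers": 50},
  {"tx": 0,"ty": 0,"tz": 0,"wx": 0,"wy": 0,"wz": 0,"fingers": 50},
  {"tx": 0,"ty": 0,"tz": 0,"wx": 0,"wy": 0,"wz": 0,"fingers": 50},
  {"tx": 0,"ty": 0,"tz": 0,"wx": 0,"wy": 0,"wz": 0,"fingers": 50},
], squeeze=30)

```text
t: 2.35
tcp_pos: [0.5745, 0.2268, 0.027]
eef_rot: [-0.443, 3.108, 0.001]
force: [-1.6, -0.1, 4.8]
grip_width: 0.0556
```

```bash
python3 look.py
```

```text
tcp [0.5745 0.2268 0.027 ] yaw 0.2829 tilt 0.1 roll(y.z) 0.000 grasp [0.5745 0.2268 0.046 ]
2.35 [ 0.1864  0.7277  1.4113  0.0004  1.0002 -1.6674] v 0.001911822931748796 F [-1.5508 -0.1485  4.7519] w 0.05561104868378735
```

Request:
drive_tool([
  {"tx": 0,"ty": 0,"tz": -4,"wx": 0,"wy": 0,"wz": 0,"fingers": 50},
  {"tx": 20,"ty": 0,"tz": 0,"wx": 0,"wy": 0,"wz": 0,"fingers": 50},
  {"tx": 25,"ty": 0,"tz": 0,"wx": 0,"wy": 0,"wz": 0,"fingers": 50},
  {"tx": 20,"ty": 0,"tz": 0,"wx": 0,"wy": 0,"wz": 0,"fingers": 50},
  {"tx": 0,"ty": 0,"tz": 5,"wx": 0,"wy": 0,"wz": 0,"fingers": 50},
])

```text
t: 2.85
tcp_pos: [0.5089, 0.2079, 0.026]
eef_rot: [0.443, -3.106, 0.001]
force: [-25.8, -6.5, 49.0]
grip_width: 0.0557
```

Request:
drive_tool([
  {"tx": 0,"ty": 0,"tz": 0,"wx": 0,"wy": 0,"wz": 0,"fingers": 50},
  {"tx": 0,"ty": 0,"tz": 0,"wx": 0,"wy": 0,"wz": 0,"fingers": 85},
  {"tx": 0,"ty": 0,"tz": 0,"wx": 0,"wy": 0,"wz": 0,"fingers": 85},
  {"tx": 0,"ty": 0,"tz": 0,"wx": 0,"wy": 0,"wz": 0,"fingers": 85},
  {"tx": 0,"ty": 0,"tz": 0,"wx": 0,"wy": 0,"wz": 0,"fingers": 85},
])

```text
t: 3.35
tcp_pos: [0.5117, 0.2083, 0.0243]
eef_rot: [-0.443, 3.11, -0.0]
force: [0.4, -0.7, -0.5]
grip_width: 0.0853
```

Run:
```python
from h import *
A,s=pose();desc(A);print(s['force'],s['grip_width'])
```

```text
tcp [0.5117 0.2083 0.0243] yaw 0.2828 tilt 0.0 roll(y.z) -0.000 grasp [0.5117 0.2083 0.0433]
[ 0.3963 -0.6722 -0.5499] 0.08534746297849764
```

```bash
cat > grasp.py <<'E'
from h import *
import sys
# args: cx cy yaw uoff z tilt n
cx,cy,yaw,uo,z,tilt=map(float,sys.argv[1:7]);n=int(sys.argv[7])
A,s=pose();desc(A)
B=tgt([0,0,0],yaw,tilt);B[:3,3]=np.array([cx+uo*np.cos(yaw),cy+uo*np.sin(yaw),z])+.019*B[:3,2];desc(B)
print("twist x",n,np.round(twist(A,B,n),2))
E
python3 grasp.py .513 .2085 .283 .008 .038 -40 5
```

```text
tcp [0.5117 0.2083 0.0243] yaw 0.2828 tilt 0.0 roll(y.z) -0.000 grasp [0.5117 0.2083 0.0433]
tcp [0.509  0.2073 0.0234] yaw 0.2830 tilt -40.0 roll(y.z) 0.000 grasp [0.5207 0.2107 0.038 ]
twist x 5 [ 0.5  -0.03  0.36  0.    8.   -0.  ]
```

Request:
drive_tool([
  {"tx": 0.5,"ty": 0,"tz": 0.4,"wx": 0,"wy": 8,"wz": 0,"fingers": 85},
  {"tx": 0.5,"ty": 0,"tz": 0.4,"wx": 0,"wy": 8,"wz": 0,"fingers": 85},
  {"tx": 0.5,"ty": 0,"tz": 0.4,"wx": 0,"wy": 8,"wz": 0,"fingers": 85},
  {"tx": 0.5,"ty": 0,"tz": 0.4,"wx": 0,"wy": 8,"wz": 0,"fingers": 85},
  {"tx": 0.5,"ty": 0,"tz": 0.4,"wx": 0,"wy": 8,"wz": 0,"fingers": 85},
])

```text
t: 3.85
tcp_pos: [0.5091, 0.2075, 0.0235]
eef_rot: [0.344, -2.419, 0.126]
force: [0.4, -0.5, 1.0]
grip_width: 0.0848
```

```bash
python3 look.py scene:s3;python3 -c "
import cv2;i=cv2.imread('pics/s3.png')[80:280,220:420];cv2.imwrite('pics/s3c.png',cv2.resize(i,(600,600),interpolation=2))"
```

```text
tcp [0.5091 0.2075 0.0235] yaw 0.2827 tilt -40.2 roll(y.z) -0.000 grasp [0.5209 0.211  0.038 ]
3.85 [ 0.1995  1.004   1.0481 -0.0552  1.7899 -1.6463] v 1.682500106402201 F [ 0.4064 -0.4906  1.0232] w 0.08475327199150935
```

View pics/s3c.png

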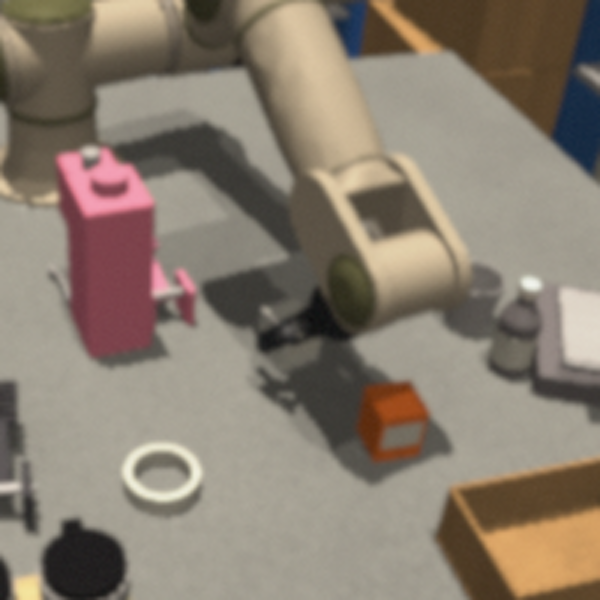

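Request:
drive_tool([
  {"tx": 0,"ty": 0,"tz": 0,"wx": 0,"wy": 0,"wz": 0,"fingers": 50},
  {"tx": 0,"ty": 0,"tz": 0,"wx": 0,"wy": 0,"wz": 0,"fingers": 50},
  {"tx": 0,"ty": 0,"tz": 0,"wx": 0,"wy": 0,"wz": 0,"fingers": 50},
  {"tx": 0,"ty": 0,"tz": 0,"wx": 0,"wy": 0,"wz": 0,"fingers": 50},
  {"tx": 0,"ty": 0,"tz": 0,"wx": 0,"wy": 0,"wz": 0,"fingers": 50},
], squeeze=50)

```text
t: 4.4
tcp_pos: [0.5087, 0.2075, 0.0238]
eef_rot: [0.345, -2.425, 0.125]
force: [-0.3, 0.7, -0.3]
grip_width: 0.0555
```

Request:
drive_tool([
  {"tx": 2.6,"ty": 0,"tz": -3,"wx": 0,"wy": 0,"wz": 0,"fingers": 50},
  {"tx": 5.1,"ty": 0,"tz": -6.2,"wx": 0,"wy": 0,"wz": 0,"fingers": 50},
  {"tx": 0,"ty": 0,"tz": 0,"wx": 0,"wy": 0,"wz": 0,"fingers": 50},
])

```text
t: 4.7
tcp_pos: [0.5093, 0.2076, 0.0364]
eef_rot: [0.345, -2.425, 0.125]
force: [0.3, -0.4, -3.7]
grip_width: 0.0551
```

```bash
cat > rot.py <<'E'
from h import *
import sys
# args: yaw, grasp offset (u,z from tin centre) at current, end tilt, n
yaw,du,dz,t2=map(float,sys.argv[1:5]);n=int(sys.argv[5])
A,s=pose();desc(A);print(s['grip_width'],s['force'])
u=np.array([np.cos(yaw),np.sin(yaw),0]);k=np.array([0,0,1.])
g=A[:3,3]-.019*A[:3,2];c=g-du*u-dz*k;print("tin c",c)
y=A[:3,1];t1=np.degrees(np.arctan2(A[:3,2]@u,-A[2,2]))
Rr=R.from_rotvec(-y*np.radians(t2-t1)).as_matrix()
B=np.eye(4);B[:3,:3]=Rr@A[:3,:3];B[:3,3]=c+Rr@(A[:3,3]-c);desc(B);print(np.round(twist(A,B,n),2))
E
python3 rot.py .283 .0075 .005 45 11
```

```text
tcp [0.5093 0.2076 0.0364] yaw 0.2829 tilt -39.9 roll(y.z) -0.000 grasp [0.521  0.211  0.0509]
0.055142777871183275 [ 0.3391 -0.3814 -3.6827]
tin c [0.5138 0.2089 0.0459]
tcp [0.5226 0.2115 0.0404] yaw 0.2829 tilt 45.0 roll(y.z) -0.000 grasp [0.5096 0.2077 0.0539]
[-1.39  0.   -0.34 -0.   -7.72  0.  ]
```

Request:
drive_tool([
  {"tx": -1.35,"ty": 0,"tz": -0.35,"wx": 0,"wy": -7.5,"wz": 0,"fingers": 50},
  {"tx": -1.35,"ty": 0,"tz": -0.35,"wx": 0,"wy": -7.5,"wz": 0,"fingers": 50},
  {"tx": -1.35,"ty": 0,"tz": -0.35,"wx": 0,"wy": -7.5,"wz": 0,"fingers": 50},
  {"tx": -1.35,"ty": 0,"tz": -0.35,"wx": 0,"wy": -7.5,"wz": 0,"fingers": 50},
])

```text
t: 5.1
tcp_pos: [0.5141, 0.209, 0.0344]
eef_rot: [0.419, -2.945, 0.036]
force: [0.9, 0.3, -3.3]
grip_width: 0.0557
```

Request:
drive_tool([
  {"tx": -1.35,"ty": 0,"tz": -0.35,"wx": 0,"wy": -7.5,"wz": 0,"fingers": 50},
  {"tx": -1.35,"ty": 0,"tz": -0.35,"wx": 0,"wy": -7.5,"wz": 0,"fingers": 50},
  {"tx": -1.35,"ty": 0,"tz": -0.35,"wx": 0,"wy": -7.5,"wz": 0,"fingers": 50},
  {"tx": -1.35,"ty": 0,"tz": -0.35,"wx": 0,"wy": -7.5,"wz": 0,"fingers": 50},
])

```text
t: 5.5
tcp_pos: [0.5188, 0.2103, 0.0361]
eef_rot: [-0.393, 2.762, 0.069]
force: [0.9, 1.4, -4.1]
grip_width: 0.0556
```

Request:
drive_tool([
  {"tx": -1.35,"ty": 0,"tz": -0.35,"wx": 0,"wy": -7.5,"wz": 0,"fingers": 50},
  {"tx": -1.35,"ty": 0,"tz": -0.35,"wx": 0,"wy": -7.5,"wz": 0,"fingers": 50},
  {"tx": -1.35,"ty": 0,"tz": -0.35,"wx": 0,"wy": -7.5,"wz": 0,"fingers": 50},
  {"tx": -1.35,"ty": 0,"tz": -0.35,"wx": 0,"wy": -7.5,"wz": 0,"fingers": 50},
  {"tx": 0,"ty": 0,"tz": 0,"wx": 0,"wy": 0,"wz": 0,"fingers": 50},
])

```text
t: 6.0
tcp_pos: [0.5265, 0.2299, 0.0517]
eef_rot: [-0.375, 2.517, 0.167]
force: [-0.4, 0.3, -4.1]
grip_width: 0.0555
```

```bash
python3 look.py scene:s4;python3 -c "
import cv2;i=cv2.imread('pics/s4.png')[130:230,260:380];cv2.imwrite('pics/s4c.png',cv2.resize(i,(720,600),interpolation=2))"
```

```text
tcp [0.5265 0.2299 0.0517] yaw 0.3071 tilt 34.6 roll(y.z) 0.036 grasp [0.5164 0.2261 0.0673]
6.0 [ 0.1552  0.4571  2.0037  0.935   0.1437 -2.606 ] v 0.28402908881166644 F [-0.4261  0.3102 -4.1237] w 0.055535124784121356
```

View pics/s4c.png

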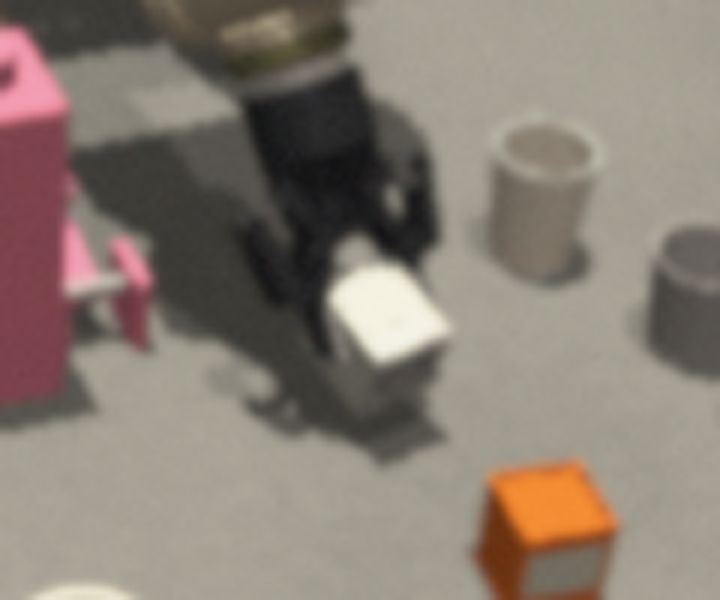

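The tool tilt stopped at 35° because joint 5 is near its lower end here. I'm carrying the tin a little farther out, which frees that joint, before finishing the turn.

```bash
cat > to.py <<'E'
from h import *
import sys
x,y,z,yaw,tilt=map(float,sys.argv[1:6]);n=int(sys.argv[6])
A,s=pose();desc(A);print("F",s['force'],"w",s['grip_width'],"t",s['t']);B=tgt([x,y,z],yaw,tilt);desc(B);print(straight(A,B,n))
E
python3 to.py .590 .140 .052 .1 35 8
```

```text
tcp [0.5265 0.2296 0.0513] yaw 0.3073 tilt 34.5 roll(y.z) 0.036 grasp [0.5164 0.2259 0.067 ]
F [ 0.4145 -0.3168 -4.4936] w 0.055302760747173614 t 6.05
tcp [0.59  0.14  0.052] yaw 0.1000 tilt 35.0 roll(y.z) 0.000 grasp [0.5792 0.1389 0.0676]
[[ -3.8 -13.1   1.9   1.1  -0.1   1.1]
 [ -4.  -13.    2.2   1.1  -0.1   1.1]
 [ -4.2 -12.8   2.4   1.1  -0.1   1.1]
 [ -4.5 -12.7   2.6   1.1  -0.1   1.1]
 [ -4.7 -12.6   2.9   1.1  -0.1   1.1]
 [ -4.9 -12.4   3.1   1.1  -0.1   1.1]
 [ -5.2 -12.3   3.4   1.1  -0.1   1.1]
 [ -5.4 -12.1   3.6   1.1  -0.1   1.1]]
```

Request:
drive_tool([
  {"tx": -3.8,"ty": -13,"tz": 2,"wx": 1.1,"wy": 0,"wz": 1.1,"fingers": 50},
  {"tx": -4,"ty": -13,"tz": 2.2,"wx": 1.1,"wy": 0,"wz": 1.1,"fingers": 50},
  {"tx": -4.2,"ty": -13,"tz": 2.4,"wx": 1.1,"wy": 0,"wz": 1.1,"fingers": 50},
  {"tx": -4.5,"ty": -12.7,"tz": 2.6,"wx": 1.1,"wy": 0,"wz": 1.1,"fingers": 50},
])

```text
t: 6.45
tcp_pos: [0.5586, 0.1839, 0.0512]
eef_rot: [-0.247, 2.534, 0.097]
force: [-0.6, 0.0, -4.3]
grip_width: 0.0553
```

Request:
drive_tool([
  {"tx": -4.7,"ty": -12.6,"tz": 2.9,"wx": 1.1,"wy": 0,"wz": 1.1,"fingers": 50},
  {"tx": -4.9,"ty": -12.4,"tz": 3.1,"wx": 1.1,"wy": 0,"wz": 1.1,"fingers": 50},
  {"tx": -5.2,"ty": -12.3,"tz": 3.4,"wx": 1.1,"wy": 0,"wz": 1.1,"fingers": 50},
  {"tx": -5.4,"ty": -12,"tz": 3.6,"wx": 1.1,"wy": 0,"wz": 1.1,"fingers": 50},
  {"tx": 0,"ty": 0,"tz": 0,"wx": 0,"wy": 0,"wz": 0,"fingers": 50},
])

```text
t: 6.95
tcp_pos: [0.5907, 0.1386, 0.0517]
eef_rot: [-0.119, 2.54, 0.029]
force: [-0.3, -0.8, -3.3]
grip_width: 0.0552
```

```bash
python3 look.py; python3 to.py .590 .140 .052 .1 50 3
```

```text
tcp [0.5907 0.1386 0.0517] yaw 0.0919 tilt 34.3 roll(y.z) -0.006 grasp [0.58   0.1377 0.0674]
6.95 [ 0.0229  0.5088  1.9022  0.2534  0.1366 -1.8822] v 0.12826136343122507 F [-0.3215 -0.8471 -3.3088] w 0.05524855716679477
tcp [0.5907 0.1386 0.0517] yaw 0.0919 tilt 34.3 roll(y.z) -0.006 grasp [0.58   0.1377 0.0674]
F [-0.3215 -0.8471 -3.3088] w 0.05524855716679477 t 6.95
tcp [0.59  0.14  0.052] yaw 0.1000 tilt 50.0 roll(y.z) 0.000 grasp [0.5755 0.1385 0.0642]
[[ 0.1  0.5 -0.2 -0.2 -5.2 -0. ]
 [ 0.1  0.5 -0.2 -0.2 -5.2 -0. ]
 [ 0.1  0.5 -0.2 -0.2 -5.2 -0. ]]
```

Request:
drive_tool([
  {"tx": 4,"ty": 0,"tz": 6,"wx": 0,"wy": 0,"wz": 0,"fingers": 50},
  {"tx": 4,"ty": 0,"tz": 6,"wx": 0,"wy": 0,"wz": 0,"fingers": 50},
  {"tx": 3.2,"ty": 0,"tz": 4.6,"wx": 0,"wy": 0,"wz": 0,"fingers": 50},
  {"tx": 0,"ty": 0,"tz": 0,"wx": 0,"wy": 0,"wz": 0,"fingers": 50},
], squeeze=20)

```text
t: 7.35
tcp_pos: [0.5893, 0.1399, 0.0308]
eef_rot: [-0.122, 2.542, 0.031]
force: [-0.4, -0.5, -2.8]
grip_width: 0.0558
```

```bash
python3 look.py
```

```text
tcp [0.5893 0.1399 0.0308] yaw 0.0942 tilt 34.2 roll(y.z) -0.005 grasp [0.5787 0.1389 0.0465]
7.35 [ 0.0247  0.5504  1.9108  0.3964  0.0913 -2.0258] v 0.04568223618369097 F [-0.4282 -0.4733 -2.8012] w 0.05579551737329849
```

Lower in small steps now and watch the force.

Request:
drive_tool([
  {"tx": 0.6,"ty": 0,"tz": 0.8,"wx": 0,"wy": 0,"wz": 0,"fingers": 50},
  {"tx": 0.6,"ty": 0,"tz": 0.8,"wx": 0,"wy": 0,"wz": 0,"fingers": 50},
  {"tx": 0.6,"ty": 0,"tz": 0.8,"wx": 0,"wy": 0,"wz": 0,"fingers": 50},
])

```text
t: 7.65
tcp_pos: [0.5902, 0.1396, 0.029]
eef_rot: [-0.121, 2.539, 0.031]
force: [0.3, 0.6, -3.5]
grip_width: 0.0555
```

Request:
drive_tool([
  {"tx": 0.6,"ty": 0,"tz": 0.8,"wx": 0,"wy": 0,"wz": 0,"fingers": 50},
  {"tx": 0.6,"ty": 0,"tz": 0.8,"wx": 0,"wy": 0,"wz": 0,"fingers": 50},
  {"tx": 0.6,"ty": 0,"tz": 0.8,"wx": 0,"wy": 0,"wz": 0,"fingers": 50},
])

```text
t: 7.95
tcp_pos: [0.591, 0.1396, 0.0276]
eef_rot: [-0.12, 2.535, 0.03]
force: [-15.0, -1.8, 22.3]
grip_width: 0.0555
```

Request:
drive_tool([
  {"tx": 0.4,"ty": 0,"tz": 0.6,"wx": 0,"wy": 0,"wz": 0,"fingers": 50},
  {"tx": 0,"ty": 0,"tz": 0,"wx": 0,"wy": 0,"wz": 0,"fingers": 50},
])

```text
t: 8.15
tcp_pos: [0.5913, 0.1396, 0.0276]
eef_rot: [-0.12, 2.534, 0.03]
force: [-11.6, -0.9, 18.5]
grip_width: 0.0556
```

```bash
python3 look.py scene:s5;python3 -c "
import cv2;i=cv2.imread('pics/s5.png')[150:250,240:360];cv2.imwrite('pics/s5c.png',cv2.resize(i,(720,600),interpolation=2))"
```

```text
tcp [0.5913 0.1396 0.0276] yaw 0.0930 tilt 34.7 roll(y.z) -0.005 grasp [0.5805 0.1387 0.0433]
8.15 [ 0.0244  0.5597  1.9112  0.4816  0.0748 -2.1107] v 0.008342976268649308 F [-11.6115  -0.8564  18.4907] w 0.05563815472347311
```

View pics/s5c.png

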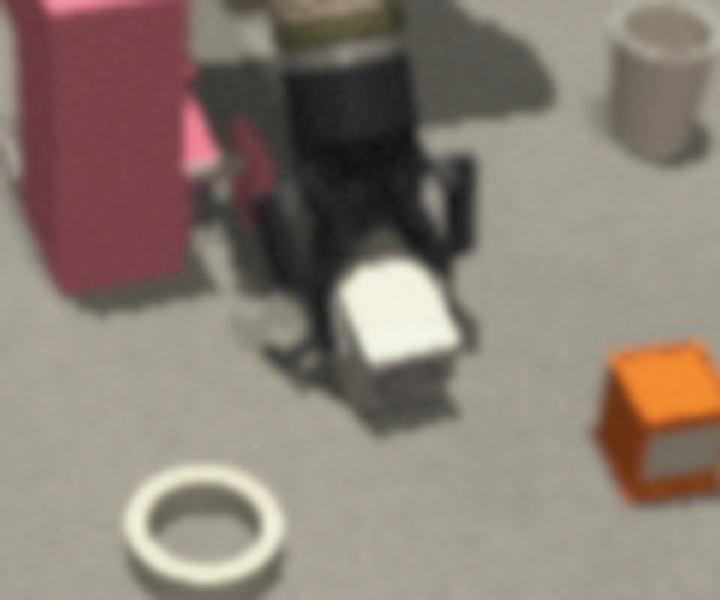

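Request:
drive_tool([
  {"tx": 0,"ty": 0,"tz": 0,"wx": 0,"wy": 0,"wz": 0,"fingers": 60},
  {"tx": 0,"ty": 0,"tz": 0,"wx": 0,"wy": 0,"wz": 0,"fingers": 70},
  {"tx": 0,"ty": 0,"tz": 0,"wx": 0,"wy": 0,"wz": 0,"fingers": 85},
  {"tx": 0,"ty": 0,"tz": 0,"wx": 0,"wy": 0,"wz": 0,"fingers": 85},
  {"tx": 0,"ty": 0,"tz": 0,"wx": 0,"wy": 0,"wz": 0,"fingers": 85},
])

```text
t: 8.7
tcp_pos: [0.5901, 0.1395, 0.0251]
eef_rot: [-0.12, 2.539, 0.03]
force: [0.3, -0.6, -0.4]
grip_width: 0.0853
```

```bash
python3 look.py scene:s6 top:t6 wrist:w6;python3 -c "
import cv2;i=cv2.imread('pics/s6.png')[150:250,240:360];j=cv2.imread('pics/w6.png');cv2.imwrite('pics/s6c.png',cv2.hconcat([cv2.resize(i,(400,384),interpolation=2),cv2.resize(j,(400,384))]))"
```

```text
tcp [0.5901 0.1395 0.0251] yaw 0.0931 tilt 34.4 roll(y.z) -0.005 grasp [0.5794 0.1385 0.0407]
8.7 [ 0.024   0.5634  1.912   0.4809  0.0756 -2.1102] v 0.003212836840831861 F [ 0.3261 -0.5989 -0.3709] w 0.08528477695188962
```

View pics/s6c.png

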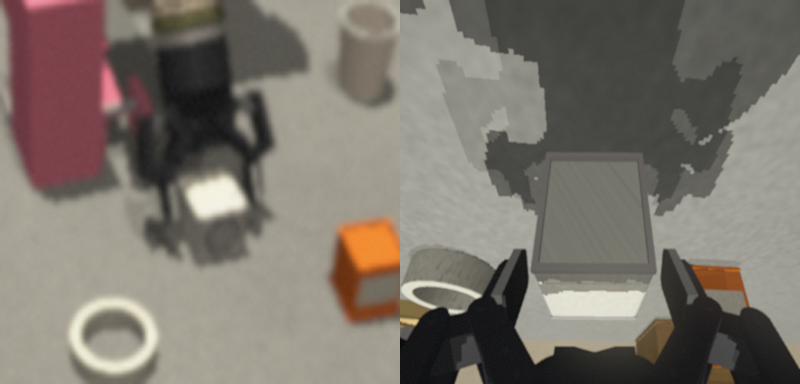

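The left (scene) view shows the tin on its side with the round lid facing away from the robot. The right (wrist) view shows the plain base towards the robot at about (595,215). Next I'll measure it.

```bash
python3 tin.py t6 .585 .14 .045 .075; python3 tin.py w6 .585 .14 .045 .06
```

```text
n 314 z 0.05744726517495247 pix [210.8694 163.3758]
((583.0552368164062, 140.22552490234375), (113.12028503417969, 49.79547882080078), 82.22956848144531) yaw 1.4351767124953745 -0.13561961429952216 mean [0.5832 0.1414 0.0576]
n 13219 z 0.05628561478241682 pix [248.02   279.6898]
((573.3976440429688, 138.48287963867188), (69.45111846923828, 113.330078125), 3.950134515762329) yaw 0.0689428531967245 -1.5018534735981721 mean [0.5588 0.137  0.054 ]
```

Run:
```python
import cv2
i=cv2.imread('pics/w6.png')[230:340,150:350];cv2.imwrite('pics/w6c.png',cv2.resize(i,(800,440),interpolation=2))
```

```text
(no output)
```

View pics/w6c.png

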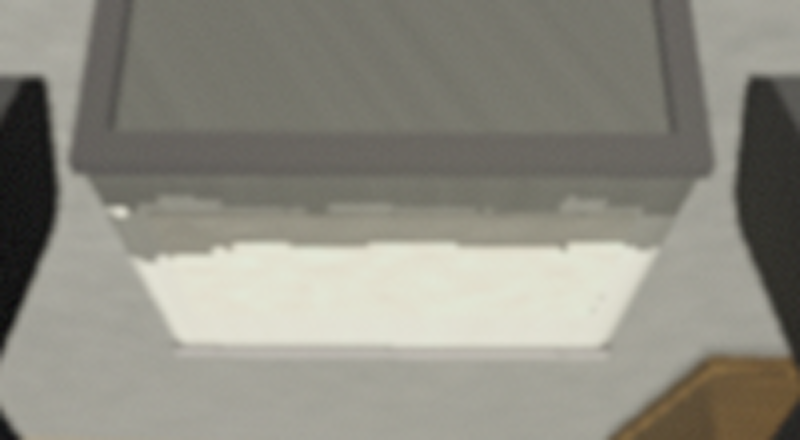

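```bash
python3 - <<'E'
from h import *
import pickle
m=pickle.load(open('w6.pkl','rb'))
px=np.array([(72,168),(712,170),(607,354),(176,352)])/4+[150,230]-.4
P=plane(m,px,.056);print(P[:,:2],P.mean(0));
for a,b in[(0,1),(1,2),(2,3),(3,0)]:
    v=P[b]-P[a];print(np.linalg.norm(v),np.arctan2(v[1],v[0]))
E
python3 grasp.py .585 .1385 .093 .006 .036 -45 5
```

```text
[[0.5462 0.1074]
 [0.5409 0.1636]
 [0.6052 0.1694]
 [0.6103 0.1131]] [0.5757 0.1384 0.056 ]
0.05641274278691062 1.6646189387620354
0.06455757630087859 0.09109588408049242
0.05660811618780107 -1.481357242771056
0.0643102631776787 -3.053536808744735
tcp [0.5901 0.1395 0.0251] yaw 0.0931 tilt 34.4 roll(y.z) -0.005 grasp [0.5794 0.1386 0.0408]
tcp [0.5776 0.1378 0.0226] yaw 0.0930 tilt -45.0 roll(y.z) 0.000 grasp [0.591  0.1391 0.036 ]
twist x 5 [ 2.67 -0.1   0.79 -0.06 15.88 -0.  ]
```

The corners give 56.4 x 64.5 mm, which matches the tin. Its centre is at (0.576, 0.138) and its yaw is 0.091. Next I re-grasp with the opposite lean for the second quarter turn.

```bash
python3 grasp.py .576 .1384 .091 .010 .037 -50 10
```

```text
tcp [0.5901 0.1395 0.0251] yaw 0.0931 tilt 34.4 roll(y.z) -0.005 grasp [0.5794 0.1386 0.0408]
tcp [0.5715 0.138  0.0248] yaw 0.0910 tilt -50.0 roll(y.z) -0.000 grasp [0.586  0.1393 0.037 ]
twist x 10 [ 2.02  0.03  0.31 -0.03  8.44  0.01]
```

Request:
drive_tool([
  {"tx": 2,"ty": 0,"tz": 0.3,"wx": 0,"wy": 8.4,"wz": 0,"fingers": 85},
  {"tx": 2,"ty": 0,"tz": 0.3,"wx": 0,"wy": 8.4,"wz": 0,"fingers": 85},
  {"tx": 2,"ty": 0,"tz": 0.3,"wx": 0,"wy": 8.4,"wz": 0,"fingers": 85},
  {"tx": 2,"ty": 0,"tz": 0.3,"wx": 0,"wy": 8.4,"wz": 0,"fingers": 85},
  {"tx": 2,"ty": 0,"tz": 0.3,"wx": 0,"wy": 8.4,"wz": 0,"fingers": 85},
])

```text
t: 9.35
tcp_pos: [0.5831, 0.1444, 0.0214]
eef_rot: [0.164, -3.071, -0.014]
force: [-0.3, -1.3, 0.2]
grip_width: 0.0847
```

Request:
drive_tool([
  {"tx": 2,"ty": 0,"tz": 0.3,"wx": 0,"wy": 8.4,"wz": 0,"fingers": 85},
  {"tx": 2,"ty": 0,"tz": 0.3,"wx": 0,"wy": 8.4,"wz": 0,"fingers": 85},
  {"tx": 2,"ty": 0,"tz": 0.3,"wx": 0,"wy": 8.4,"wz": 0,"fingers": 85},
  {"tx": 2,"ty": 0,"tz": 0.3,"wx": 0,"wy": 8.4,"wz": 0,"fingers": 85},
  {"tx": 2,"ty": 0,"tz": 0.3,"wx": 0,"wy": 8.4,"wz": 0,"fingers": 85},
])

```text
t: 9.85
tcp_pos: [0.5735, 0.1434, 0.0229]
eef_rot: [0.131, -2.339, 0.037]
force: [-0.2, -0.6, 1.0]
grip_width: 0.0847
```

```bash
python3 look.py; python3 grasp.py .576 .1384 .091 .010 .037 -50 2
```

```text
tcp [0.5735 0.1434 0.0229] yaw 0.1061 tilt -45.8 roll(y.z) 0.013 grasp [0.5871 0.1446 0.0362]
9.85 [ 0.058   1.1673  0.7529 -0.0279  2.0203 -1.6261] v 1.8722013547042413 F [-0.2223 -0.5512  0.9926] w 0.08472642421886514
tcp [0.5735 0.1434 0.0229] yaw 0.1061 tilt -45.8 roll(y.z) 0.013 grasp [0.5871 0.1446 0.0362]
tcp [0.5715 0.138  0.0248] yaw 0.0910 tilt -50.0 roll(y.z) -0.000 grasp [0.586  0.1393 0.037 ]
twist x 2 [ 1.56 -2.57  0.32 -0.06  2.1   0.58]
```

Request:
drive_tool([
  {"tx": 0,"ty": 0,"tz": 0,"wx": 0,"wy": 0,"wz": 0,"fingers": 85},
])

```text
t: 9.95
tcp_pos: [0.5724, 0.1432, 0.0177]
eef_rot: [0.131, -2.335, 0.037]
force: [0.2, -1.3, -1.7]
grip_width: 0.0851
```

```bash
python3 grasp.py .576 .1384 .091 .010 .037 -50 2
```

```text
tcp [0.5724 0.1432 0.0177] yaw 0.1060 tilt -46.0 roll(y.z) 0.014 grasp [0.586  0.1445 0.0309]
tcp [0.5715 0.138  0.0248] yaw 0.0910 tilt -50.0 roll(y.z) -0.000 grasp [0.586  0.1393 0.037 ]
twist x 2 [ 3.12 -2.52 -1.86 -0.05  1.99  0.58]
```

Request:
drive_tool([
  {"tx": 3.1,"ty": -2.5,"tz": -1.8,"wx": 0,"wy": 2,"wz": 0.6,"fingers": 85},
  {"tx": 3.1,"ty": -2.5,"tz": -1.8,"wx": 0,"wy": 2,"wz": 0.6,"fingers": 85},
  {"tx": 0,"ty": 0,"tz": 0,"wx": 0,"wy": 0,"wz": 0,"fingers": 85},
])

```text
t: 10.25
tcp_pos: [0.5725, 0.138, 0.0297]
eef_rot: [0.104, -2.279, 0.051]
force: [-0.3, 0.2, 0.5]
grip_width: 0.0849
```

```bash
python3 grasp.py .576 .1384 .091 .010 .037 -50 1
```

```text
tcp [0.5725 0.138  0.0297] yaw 0.0918 tilt -49.3 roll(y.z) -0.002 grasp [0.5868 0.1393 0.0421]
tcp [0.5715 0.138  0.0248] yaw 0.0910 tilt -50.0 roll(y.z) -0.000 grasp [0.586  0.1393 0.037 ]
twist x 1 [-3.09  0.11  3.98 -0.12  0.71 -0.06]
```

Request:
drive_tool([
  {"tx": -2.6,"ty": 0,"tz": 3.2,"wx": 0,"wy": 0.7,"wz": 0,"fingers": 85},
  {"tx": 0,"ty": 0,"tz": 0,"wx": 0,"wy": 0,"wz": 0,"fingers": 85},
])

```text
t: 10.45
tcp_pos: [0.5711, 0.1383, 0.025]
eef_rot: [0.104, -2.264, 0.051]
force: [0.2, 0.2, -0.1]
grip_width: 0.085
```

```bash
python3 grasp.py .576 .1384 .091 .010 .037 -50 1
```

```text
tcp [0.5711 0.1383 0.025 ] yaw 0.0925 tilt -50.2 roll(y.z) -0.002 grasp [0.5856 0.1396 0.0371]
tcp [0.5715 0.138  0.0248] yaw 0.0910 tilt -50.0 roll(y.z) -0.000 grasp [0.586  0.1393 0.037 ]
twist x 1 [-0.35 -0.31 -0.14 -0.13 -0.19 -0.02]
```

Request:
drive_tool([
  {"tx": 0,"ty": 0,"tz": 0,"wx": 0,"wy": 0,"wz": 0,"fingers": 50},
  {"tx": 0,"ty": 0,"tz": 0,"wx": 0,"wy": 0,"wz": 0,"fingers": 50},
  {"tx": 0,"ty": 0,"tz": 0,"wx": 0,"wy": 0,"wz": 0,"fingers": 50},
  {"tx": 0,"ty": 0,"tz": 0,"wx": 0,"wy": 0,"wz": 0,"fingers": 50},
], squeeze=50)

```text
t: 10.85
tcp_pos: [0.5716, 0.1382, 0.0257]
eef_rot: [0.103, -2.264, 0.051]
force: [2.0, 1.0, 2.5]
grip_width: 0.0554
```

Request:
drive_tool([
  {"tx": 0,"ty": 0,"tz": 0,"wx": 0,"wy": 0,"wz": 0,"fingers": 50},
  {"tx": 4,"ty": 0,"tz": -3.3,"wx": 0,"wy": 0,"wz": 0,"fingers": 50},
  {"tx": 4.3,"ty": 0,"tz": -3.6,"wx": 0,"wy": 0,"wz": 0,"fingers": 50},
  {"tx": 4.3,"ty": 0,"tz": -3.6,"wx": 0,"wy": 0,"wz": 0,"fingers": 50},
  {"tx": 0,"ty": 0,"tz": 0,"wx": 0,"wy": 0,"wz": 0,"fingers": 50},
])

```text
t: 11.35
tcp_pos: [0.5718, 0.1382, 0.0426]
eef_rot: [0.103, -2.265, 0.051]
force: [-0.2, -0.7, -3.1]
grip_width: 0.0553
```

```bash
python3 rot.py .091 .010 .0085 32 10
```

```text
tcp [0.5718 0.1382 0.0426] yaw 0.0921 tilt -50.1 roll(y.z) -0.002 grasp [0.5863 0.1395 0.0548]
0.055341136125483185 [-0.1565 -0.7261 -3.0905]
tin c [0.5763 0.1386 0.0463]
tcp [0.5793 0.1388 0.0413] yaw 0.0921 tilt 32.0 roll(y.z) -0.002 grasp [0.5693 0.138  0.0574]
[-0.84  0.    0.02  0.   -8.21  0.  ]
```

Request:
drive_tool([
  {"tx": -0.8,"ty": 0,"tz": 0,"wx": 0,"wy": -8.2,"wz": 0,"fingers": 50},
  {"tx": -0.8,"ty": 0,"tz": 0,"wx": 0,"wy": -8.2,"wz": 0,"fingers": 50},
  {"tx": -0.8,"ty": 0,"tz": 0,"wx": 0,"wy": -8.2,"wz": 0,"fingers": 50},
  {"tx": -0.8,"ty": 0,"tz": 0,"wx": 0,"wy": -8.2,"wz": 0,"fingers": 50},
  {"tx": -0.8,"ty": 0,"tz": 0,"wx": 0,"wy": -8.2,"wz": 0,"fingers": 50},
])

```text
t: 11.85
tcp_pos: [0.5747, 0.1384, 0.0403]
eef_rot: [0.137, -2.984, 0.014]
force: [0.6, 0.3, -3.0]
grip_width: 0.0557
```

Request:
drive_tool([
  {"tx": -0.8,"ty": 0,"tz": 0,"wx": 0,"wy": -8.2,"wz": 0,"fingers": 50},
  {"tx": -0.8,"ty": 0,"tz": 0,"wx": 0,"wy": -8.2,"wz": 0,"fingers": 50},
  {"tx": -0.8,"ty": 0,"tz": 0,"wx": 0,"wy": -8.2,"wz": 0,"fingers": 50},
  {"tx": -0.8,"ty": 0,"tz": 0,"wx": 0,"wy": -8.2,"wz": 0,"fingers": 50},
])

```text
t: 12.25
tcp_pos: [0.5773, 0.1387, 0.0406]
eef_rot: [-0.126, 2.722, 0.023]
force: [0.5, 1.1, -5.1]
grip_width: 0.0557
```

Request:
drive_tool([
  {"tx": 0,"ty": 0,"tz": 0,"wx": 0,"wy": 0,"wz": 0,"fingers": 50},
])

```text
t: 12.35
tcp_pos: [0.5741, 0.1388, 0.0381]
eef_rot: [-0.127, 2.732, 0.024]
force: [-0.6, -0.4, -4.3]
grip_width: 0.0555
```

```bash
python3 look.py; python3 to.py .6 .13 .042 .06 34 4
```

```text
tcp [0.5741 0.1388 0.0381] yaw 0.0924 tilt 23.3 roll(y.z) -0.002 grasp [0.5666 0.1381 0.0556]
12.35 [ 0.0285  0.5302  1.8209  0.0633  0.385  -1.6888] v 0.24213589419876894 F [-0.6446 -0.4245 -4.262 ] w 0.05549268008111731
tcp [0.5741 0.1388 0.0381] yaw 0.0924 tilt 23.3 roll(y.z) -0.002 grasp [0.5666 0.1381 0.0556]
F [-0.6446 -0.4245 -4.262 ] w 0.05549268008111731 t 12.35
tcp [0.6   0.13  0.042] yaw 0.0600 tilt 34.0 roll(y.z) 0.000 grasp [0.5894 0.1294 0.0578]
[[-6.1 -2.8  1.6  0.2 -2.7  0.4]
 [-6.  -2.7  1.9  0.2 -2.7  0.4]
 [-6.  -2.7  2.2  0.2 -2.7  0.4]
 [-5.9 -2.6  2.5  0.2 -2.7  0.4]]
```

Request:
drive_tool([
  {"tx": -6,"ty": -2.7,"tz": 1.6,"wx": 0.2,"wy": -2.7,"wz": 0.4,"fingers": 50},
  {"tx": -6,"ty": -2.7,"tz": 1.9,"wx": 0.2,"wy": -2.7,"wz": 0.4,"fingers": 50},
  {"tx": -6,"ty": -2.7,"tz": 2.2,"wx": 0.2,"wy": -2.7,"wz": 0.4,"fingers": 50},
  {"tx": -6,"ty": -2.6,"tz": 2.5,"wx": 0.2,"wy": -2.7,"wz": 0.4,"fingers": 50},
  {"tx": 0,"ty": 0,"tz": 0,"wx": 0,"wy": 0,"wz": 0,"fingers": 50},
])

```text
t: 12.85
tcp_pos: [0.6038, 0.1302, 0.043]
eef_rot: [-0.078, 2.545, 0.025]
force: [0.2, 0.3, -3.7]
grip_width: 0.0554
```

```bash
python3 look.py; python3 to.py .6 .13 .033 .06 35 3
```

```text
tcp [0.6038 0.1302 0.043 ] yaw 0.0614 tilt 34.1 roll(y.z) 0.000 grasp [0.5932 0.1295 0.0587]
12.85 [ 0.0109  0.5431  1.8706  0.2137  0.1359 -1.8242] v 0.06935320501841162 F [ 0.1541  0.3224 -3.6906] w 0.055432714250707976
tcp [0.6038 0.1302 0.043 ] yaw 0.0614 tilt 34.1 roll(y.z) 0.000 grasp [0.5932 0.1295 0.0587]
F [ 0.1541  0.3224 -3.6906] w 0.055432714250707976 t 12.85
tcp [0.6   0.13  0.033] yaw 0.0600 tilt 35.0 roll(y.z) -0.000 grasp [0.5891 0.1293 0.0486]
[[ 2.9  0.   2.   0.  -0.3  0. ]
 [ 2.9  0.   2.   0.  -0.3  0. ]
 [ 3.   0.   2.   0.  -0.3  0. ]]
```

Request:
drive_tool([
  {"tx": 2.8,"ty": 0,"tz": 4.1,"wx": 0,"wy": 0,"wz": 0,"fingers": 50},
  {"tx": 2.8,"ty": 0,"tz": 4.1,"wx": 0,"wy": 0,"wz": 0,"fingers": 50},
  {"tx": 0.3,"ty": 0,"tz": 0.4,"wx": 0,"wy": 0,"wz": 0,"fingers": 50},
  {"tx": 0,"ty": 0,"tz": 0,"wx": 0,"wy": 0,"wz": 0,"fingers": 50},
], squeeze=20)

```text
t: 13.25
tcp_pos: [0.6043, 0.1304, 0.0338]
eef_rot: [-0.078, 2.54, 0.024]
force: [-2.1, 1.1, 2.1]
grip_width: 0.0559
```

Request:
drive_tool([
  {"tx": 0.6,"ty": 0,"tz": 0.8,"wx": 0,"wy": 0,"wz": 0,"fingers": 50},
  {"tx": 0,"ty": 0,"tz": 0,"wx": 0,"wy": 0,"wz": 0,"fingers": 50},
])

```text
t: 13.45
tcp_pos: [0.6044, 0.1304, 0.0337]
eef_rot: [-0.078, 2.538, 0.023]
force: [-8.1, -0.3, 13.8]
grip_width: 0.0557
```

Contact. I'll let it go so it settles upright, then look.

Request:
drive_tool([
  {"tx": 0,"ty": 0,"tz": 0,"wx": 0,"wy": 0,"wz": 0,"fingers": 60},
  {"tx": 0,"ty": 0,"tz": 0,"wx": 0,"wy": 0,"wz": 0,"fingers": 70},
  {"tx": 0,"ty": 0,"tz": 0,"wx": 0,"wy": 0,"wz": 0,"fingers": 85},
  {"tx": 0,"ty": 0,"tz": 0,"wx": 0,"wy": 0,"wz": 0,"fingers": 85},
  {"tx": 0,"ty": 0,"tz": 0,"wx": 0,"wy": 0,"wz": 0,"fingers": 85},
])

```text
t: 13.95
tcp_pos: [0.6037, 0.1301, 0.0321]
eef_rot: [-0.078, 2.541, 0.023]
force: [0.1, 1.1, -0.0]
grip_width: 0.085
```

```bash
python3 look.py scene:s7 wrist:w7;python3 -c "
import cv2;i=cv2.imread('pics/s7.png')[150:250,240:360];j=cv2.imread('pics/w7.png');cv2.imwrite('pics/s7c.png',cv2.hconcat([cv2.resize(i,(280,384),interpolation=2),j]))"
```

```text
tcp [0.6037 0.1301 0.0321] yaw 0.0610 tilt 34.4 roll(y.z) -0.001 grasp [0.5929 0.1294 0.0478]
13.95 [ 0.0112  0.5648  1.8769  0.2676  0.1044 -1.8785] v 0.0016544570063839205 F [ 0.105   1.0696 -0.0201] w 0.084959081721753
```

View pics/s7c.png

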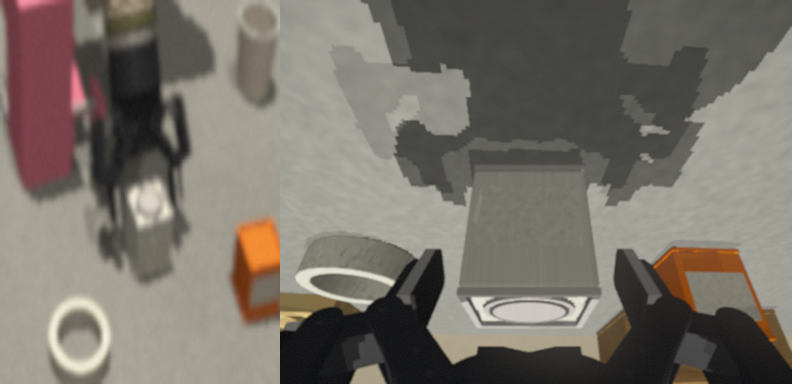

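The tin now stands upright with the lid on top. In the wrist view its top face spans (178..321, 291) to (194..306, 327). Measure its pose and plan the re-grasp.

```bash
python3 - <<'E'
from h import *
import pickle
m=pickle.load(open('w7.pkl','rb'))
px=np.array([(178.5,291.5),(321,291.5),(306,327.5),(194,327)])
P=plane(m,px,.066);print(P[:,:2],P.mean(0));
for a,b in[(0,1),(1,2),(2,3),(3,0)]:
    v=P[b]-P[a];print(np.linalg.norm(v),np.arctan2(v[1],v[0]))
E
python3 grasp.py .601 .130 .061 -.012 .045 30 1
```

```text
[[0.5709 0.102 ]
 [0.5678 0.1561]
 [0.6282 0.1634]
 [0.6305 0.1028]] [0.5993 0.1311 0.066 ]
0.05416293771932674 1.6294293031073086
0.06088636798569793 0.12107385985037472
0.06068493518408048 -1.5334835334869836
0.05953565579845919 -3.1284754725086708
tcp [0.6037 0.1301 0.0322] yaw 0.0610 tilt 34.4 roll(y.z) -0.001 grasp [0.5929 0.1294 0.0479]
tcp [0.5985 0.1298 0.0285] yaw 0.0610 tilt 30.0 roll(y.z) 0.000 grasp [0.589  0.1293 0.045 ]
twist x 1 [ 6.3   0.09  0.33 -0.03  4.37  0.02]
```

```bash
python3 grasp.py .600 .130 .061 0 .043 0 5
```

```text
tcp [0.6037 0.1301 0.0322] yaw 0.0610 tilt 34.4 roll(y.z) -0.001 grasp [0.5929 0.1294 0.0479]
tcp [0.6   0.13  0.024] yaw 0.0610 tilt 0.0 roll(y.z) 0.000 grasp [0.6   0.13  0.043]
twist x 5 [ 1.2   0.03  1.37 -0.01  6.87  0.  ]
```

Request:
drive_tool([
  {"tx": 1.2,"ty": 0,"tz": 1.4,"wx": 0,"wy": 6.9,"wz": 0,"fingers": 85},
  {"tx": 1.2,"ty": 0,"tz": 1.4,"wx": 0,"wy": 6.9,"wz": 0,"fingers": 85},
  {"tx": 1.2,"ty": 0,"tz": 1.4,"wx": 0,"wy": 6.9,"wz": 0,"fingers": 85},
  {"tx": 1.2,"ty": 0,"tz": 1.4,"wx": 0,"wy": 6.9,"wz": 0,"fingers": 85},
  {"tx": 1.2,"ty": 0,"tz": 1.4,"wx": 0,"wy": 6.9,"wz": 0,"fingers": 85},
])

```text
t: 14.55
tcp_pos: [0.6006, 0.1299, 0.0243]
eef_rot: [0.096, -3.134, 0.002]
force: [-0.7, -0.5, 0.2]
grip_width: 0.0851
```

Request:
drive_tool([
  {"tx": 0,"ty": 0,"tz": 0,"wx": 0,"wy": 0,"wz": 0,"fingers": 85},
  {"tx": 0,"ty": 0,"tz": 0,"wx": 0,"wy": 0,"wz": 0,"fingers": 50},
  {"tx": 0,"ty": 0,"tz": 0,"wx": 0,"wy": 0,"wz": 0,"fingers": 50},
  {"tx": 0,"ty": 0,"tz": 0,"wx": 0,"wy": 0,"wz": 0,"fingers": 50},
  {"tx": 0,"ty": 0,"tz": 0,"wx": 0,"wy": 0,"wz": 0,"fingers": 50},
], squeeze=50)

```text
t: 15.05
tcp_pos: [0.5999, 0.1299, 0.0237]
eef_rot: [0.096, -3.138, 0.001]
force: [-2.1, -0.4, -0.0]
grip_width: 0.0553
```

```bash
python3 look.py scene:s8; python3 to.py .615 .06 .054 .061 0 3;python3 -c "
import cv2;i=cv2.imread('pics/s8.png')[80:280,140:380];cv2.imwrite('pics/s8c.png',cv2.resize(i,(720,600),interpolation=2))"
```

```text
tcp [0.5999 0.1299 0.0237] yaw 0.0611 tilt -0.1 roll(y.z) -0.001 grasp [0.6    0.1299 0.0427]
15.05 [ 0.023   0.7277  1.4219 -0.0009  0.9944 -1.6084] v 0.009435739540816722 F [-2.0914 -0.4001 -0.0019] w 0.05530359891511282
tcp [0.6    0.1299 0.0237] yaw 0.0611 tilt -0.2 roll(y.z) -0.001 grasp [0.6    0.1299 0.0427]
F [-2.387   0.1814  1.1064] w 0.05590326303155721 t 15.1
tcp [0.615 0.06  0.054] yaw 0.0610 tilt 0.0 roll(y.z) 0.000 grasp [0.615 0.06  0.073]
[[ -3.6 -23.6 -10.1  -0.   -0.1   0. ]
 [ -3.6 -23.6 -10.1  -0.   -0.1   0. ]
 [ -3.6 -23.6 -10.1  -0.   -0.1   0. ]]
```

View pics/s8c.png

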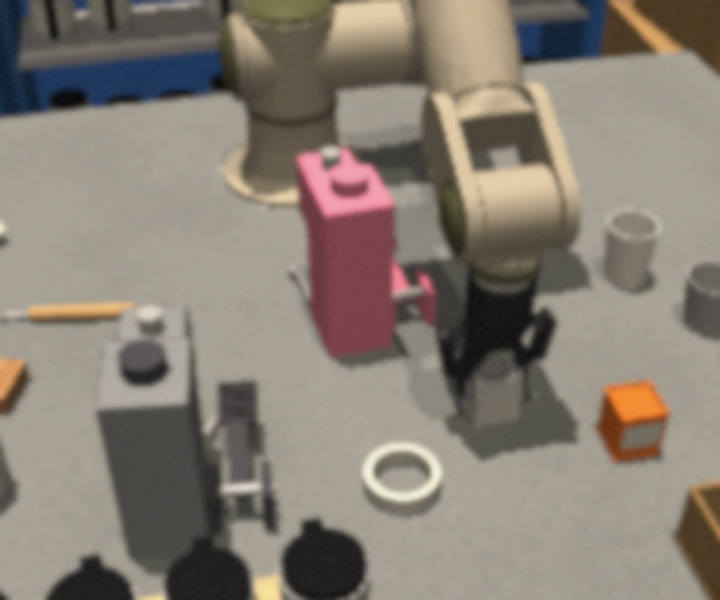

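Run:
```python
from h import *
m=camera_model("top");P=cloud(m,np.load("top0.npy"));im=cv2.imread("pics/top0.png").astype(int)
pink=(im[:,:,2]-im[:,:,1]>40)&(P[...,0]>.25)&(abs(P[...,1])<.15)
for lo,hi in[(0.02,.12),(.12,.19),(.19,.208),(.208,.225),(.225,.3)]:
    k=pink&(P[...,2]>lo)&(P[...,2]<hi);q=P[k];
    if len(q):print(lo,hi,len(q),np.percentile(q,2,axis=0),np.percentile(q,98,axis=0))
```

```text
0.02 0.12 386 [0.2668 0.0527 0.034 ] [0.4153 0.0864 0.0659]
0.12 0.19 1 [ 0.3737 -0.0352  0.149 ] [ 0.3737 -0.0352  0.149 ]
0.19 0.208 419 [ 0.2995 -0.035   0.1948] [0.3703 0.032  0.2056]
0.208 0.225 754 [ 0.3726 -0.0363  0.2106] [0.4638 0.0462 0.2215]
0.225 0.3 168 [ 0.3979 -0.0158  0.2306] [0.4389 0.025  0.2406]
```

Request:
drive_tool([
  {"tx": 0,"ty": 0,"tz": -10,"wx": 0,"wy": 0,"wz": 0,"fingers": 50},
  {"tx": -8,"ty": -20,"tz": -14,"wx": 0,"wy": 0,"wz": 0,"fingers": 50},
  {"tx": -9,"ty": -25,"tz": -14,"wx": 0,"wy": 0,"wz": 0,"fingers": 50},
  {"tx": -9,"ty": -25,"tz": 0,"wx": 0,"wy": 0,"wz": 0,"fingers": 50},
  {"tx": -5,"ty": -25,"tz": 0,"wx": 0,"wy": 0,"wz": 0,"fingers": 50},
])

```text
t: 15.6
tcp_pos: [0.6381, 0.0361, 0.0626]
eef_rot: [0.096, -3.139, 0.002]
force: [-0.4, -0.3, -3.4]
grip_width: 0.0552
```

```bash
python3 to.py .63 -.01 .060 .08 0 2
python3 - <<'E'
from h import *
A=tgt([.63,-.01,.06],.08,0)
for p,yw,n in[([.545,-.065,.06],.28,5),([.475,-.145,.06],.05,5),([.488,-.222,.055],-.12,4)]:
    B=tgt(p,yw,0);print(straight(A,B,n));A=B
E
```

```text
tcp [0.6381 0.0361 0.0626] yaw 0.0612 tilt -0.0 roll(y.z) -0.001 grasp [0.6381 0.0361 0.0816]
F [-0.4318 -0.2947 -3.416 ] w 0.055170713001281665 t 15.6
tcp [ 0.63 -0.01  0.06] yaw 0.0800 tilt 0.0 roll(y.z) 0.000 grasp [ 0.63  -0.01   0.079]
[[  5.4 -22.7   1.3  -0.   -0.   -0.5]
 [  5.6 -22.7   1.3  -0.   -0.   -0.5]]
[[17.8 -9.6  0.   0.   0.  -2.3]
 [18.2 -8.9  0.   0.   0.  -2.3]
 [18.5 -8.2  0.   0.   0.  -2.3]
 [18.8 -7.4  0.   0.   0.  -2.3]
 [19.1 -6.6  0.   0.   0.  -2.3]]
[[ 17.9 -11.5   0.    0.    0.    2.6]
 [ 17.3 -12.3   0.    0.    0.    2.6]
 [ 16.7 -13.1   0.    0.    0.    2.6]
 [ 16.1 -13.9   0.    0.    0.    2.6]
 [ 15.5 -14.6   0.    0.    0.    2.6]]
[[ -2.3 -19.4   1.3   0.    0.    2.4]
 [ -3.1 -19.3   1.3   0.    0.    2.4]
 [ -3.9 -19.1   1.2   0.    0.    2.4]
 [ -4.7 -18.9   1.3   0.    0.    2.4]]
```

Request:
drive_tool([
  {"tx": 5.5,"ty": -22.7,"tz": 1.3,"wx": 0,"wy": 0,"wz": -0.5,"fingers": 50},
  {"tx": 5.5,"ty": -22.7,"tz": 1.3,"wx": 0,"wy": 0,"wz": -0.5,"fingers": 50},
  {"tx": 17.8,"ty": -9.6,"tz": 0,"wx": 0,"wy": 0,"wz": -2.3,"fingers": 50},
  {"tx": 18.2,"ty": -9,"tz": 0,"wx": 0,"wy": 0,"wz": -2.3,"fingers": 50},
  {"tx": 18.5,"ty": -8.2,"tz": 0,"wx": 0,"wy": 0,"wz": -2.3,"fingers": 50},
])

```text
t: 16.1
tcp_pos: [0.5776, -0.0426, 0.0596]
eef_rot: [0.314, -3.124, 0.001]
force: [-0.7, -0.6, -3.0]
grip_width: 0.0555
```

Request:
drive_tool([
  {"tx": 18.8,"ty": -7.4,"tz": 0,"wx": 0,"wy": 0,"wz": -2.3,"fingers": 50},
  {"tx": 19,"ty": -6.6,"tz": 0,"wx": 0,"wy": 0,"wz": -2.3,"fingers": 50},
  {"tx": 18,"ty": -11.5,"tz": 0,"wx": 0,"wy": 0,"wz": 2.6,"fingers": 50},
  {"tx": 17.3,"ty": -12.3,"tz": 0,"wx": 0,"wy": 0,"wz": 2.6,"fingers": 50},
  {"tx": 16.7,"ty": -13,"tz": 0,"wx": 0,"wy": 0,"wz": 2.6,"fingers": 50},
])

```text
t: 16.6
tcp_pos: [0.5019, -0.1124, 0.06]
eef_rot: [0.222, -3.132, 0.002]
force: [0.0, 0.2, -3.9]
grip_width: 0.056
```

Request:
drive_tool([
  {"tx": 16,"ty": -14,"tz": 0,"wx": 0,"wy": 0,"wz": 2.6,"fingers": 50},
  {"tx": 15.5,"ty": -14.6,"tz": 0,"wx": 0,"wy": 0,"wz": 2.6,"fingers": 50},
  {"tx": 0,"ty": 0,"tz": 0,"wx": 0,"wy": 0,"wz": 0,"fingers": 50},
])

```text
t: 16.9
tcp_pos: [0.4736, -0.1454, 0.0601]
eef_rot: [0.077, -3.139, 0.002]
force: [0.5, 0.3, -3.8]
grip_width: 0.0553
```

```bash
python3 look.py wrist:w9 top:t9;  python3 to.py .488 -.222 .055 -.12 0 4;python3 -c "
import cv2;i=cv2.imread('pics/t9.png')[70:250,200:400];j=cv2.imread('pics/w9.png');cv2.imwrite('pics/w9c.png',cv2.hconcat([cv2.resize(i,(288,384),interpolation=2),j]))"
```

```text
tcp [ 0.4736 -0.1454  0.0601] yaw 0.0492 tilt -0.1 roll(y.z) -0.001 grasp [ 0.4736 -0.1454  0.0791]
16.9 [-0.5338  0.4626  1.7826 -0.0028  0.8975 -2.152 ] v 0.04559289826485002 F [ 0.5135  0.2597 -3.7853] w 0.055292492780057934
tcp [ 0.4748 -0.1442  0.06  ] yaw 0.0521 tilt -0.1 roll(y.z) -0.001 grasp [ 0.4748 -0.1441  0.079 ]
F [ 1.1995  0.6123 -4.0779] w 0.05545521481517691 t 17.0
tcp [ 0.488 -0.222  0.055] yaw -0.1200 tilt 0.0 roll(y.z) 0.000 grasp [ 0.488 -0.222  0.074]
[[ -2.3 -19.6   1.3  -0.   -0.    2.5]
 [ -3.1 -19.5   1.3  -0.   -0.    2.5]
 [ -4.  -19.3   1.3  -0.   -0.    2.5]
 [ -4.8 -19.1   1.3  -0.   -0.    2.5]]
```

View pics/w9c.png

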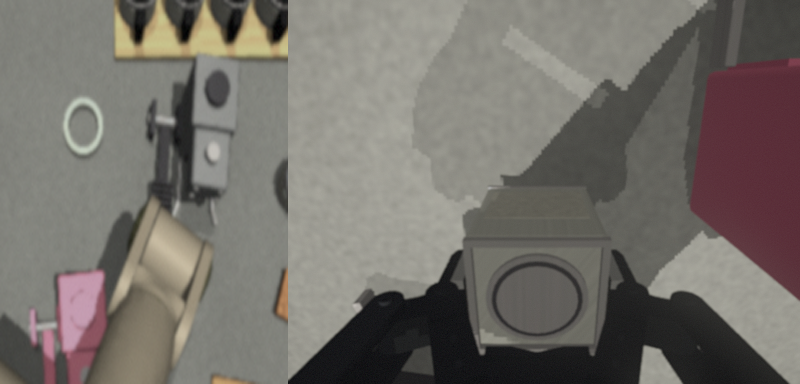

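Request:
drive_tool([
  {"tx": 15.5,"ty": -11.2,"tz": 0,"wx": 0,"wy": 0,"wz": 0,"fingers": 50},
  {"tx": 15.5,"ty": -11.2,"tz": 0,"wx": 0,"wy": 0,"wz": 0,"fingers": 50},
  {"tx": 15.5,"ty": -11.2,"tz": 0,"wx": 0,"wy": 0,"wz": 0,"fingers": 50},
  {"tx": 0,"ty": 0,"tz": 0,"wx": 0,"wy": 0,"wz": 8.2,"fingers": 50},
  {"tx": 0,"ty": 0,"tz": 0,"wx": 0,"wy": 0,"wz": 8.2,"fingers": 50},
])

```text
t: 17.5
tcp_pos: [0.4303, -0.1798, 0.06]
eef_rot: [-0.374, -3.118, 0.002]
force: [0.4, 0.5, -3.3]
grip_width: 0.0558
```

Request:
drive_tool([
  {"tx": 0,"ty": 0,"tz": 0,"wx": 0,"wy": 0,"wz": 8.2,"fingers": 50},
  {"tx": 0,"ty": 0,"tz": 0,"wx": 0,"wy": 0,"wz": 8.2,"fingers": 50},
  {"tx": 0,"ty": 0,"tz": 0,"wx": 0,"wy": 0,"wz": 8.2,"fingers": 50},
  {"tx": 0,"ty": 0,"tz": 0,"wx": 0,"wy": 0,"wz": 8.2,"fingers": 50},
  {"tx": 0,"ty": 0,"tz": 0,"wx": 0,"wy": 0,"wz": 8.2,"fingers": 50},
])

```text
t: 18.0
tcp_pos: [0.4305, -0.1794, 0.0599]
eef_rot: [-1.441, -2.79, 0.003]
force: [-1.0, 0.4, -4.0]
grip_width: 0.0554
```

Request:
drive_tool([
  {"tx": 0,"ty": 0,"tz": 0,"wx": 0,"wy": 0,"wz": 8.2,"fingers": 50},
  {"tx": 0,"ty": 0,"tz": 0,"wx": 0,"wy": 0,"wz": 8.2,"fingers": 50},
  {"tx": 0,"ty": 0,"tz": 0,"wx": 0,"wy": 0,"wz": 8.2,"fingers": 50},
  {"tx": 0,"ty": 0,"tz": 0,"wx": 0,"wy": 0,"wz": 8.2,"fingers": 50},
  {"tx": 0,"ty": 0,"tz": 0,"wx": 0,"wy": 0,"wz": 8.2,"fingers": 50},
])

```text
t: 18.5
tcp_pos: [0.4306, -0.1795, 0.06]
eef_rot: [-2.328, -2.109, 0.003]
force: [0.7, -0.3, -3.3]
grip_width: 0.0557
```

Request:
drive_tool([
  {"tx": 0,"ty": 0,"tz": 0,"wx": 0,"wy": 0,"wz": 8.2,"fingers": 50},
  {"tx": 0,"ty": 0,"tz": 0,"wx": 0,"wy": 0,"wz": 8.2,"fingers": 50},
  {"tx": 0,"ty": 0,"tz": 0,"wx": 0,"wy": 0,"wz": 8.2,"fingers": 50},
  {"tx": 0,"ty": 0,"tz": 0,"wx": 0,"wy": 0,"wz": 8.2,"fingers": 50},
  {"tx": 0,"ty": 0,"tz": 0,"wx": 0,"wy": 0,"wz": 8.2,"fingers": 50},
])

```text
t: 19.0
tcp_pos: [0.4306, -0.1794, 0.06]
eef_rot: [2.919, 1.16, -0.003]
force: [-0.5, -0.3, -2.9]
grip_width: 0.0553
```

Request:
drive_tool([
  {"tx": 0,"ty": 0,"tz": 0,"wx": 0,"wy": 0,"wz": 8.2,"fingers": 50},
  {"tx": 0,"ty": 0,"tz": 0,"wx": 0,"wy": 0,"wz": 8.2,"fingers": 50},
  {"tx": 0,"ty": 0,"tz": 0,"wx": 0,"wy": 0,"wz": 8.2,"fingers": 50},
  {"tx": 0,"ty": 0,"tz": 0,"wx": 0,"wy": 0,"wz": 8.2,"fingers": 50},
  {"tx": 0,"ty": 0,"tz": 0,"wx": 0,"wy": 0,"wz": 8.2,"fingers": 50},
])

```text
t: 19.5
tcp_pos: [0.4305, -0.1794, 0.0599]
eef_rot: [3.14, 0.065, -0.003]
force: [-0.7, 0.2, -3.6]
grip_width: 0.0555
```

```bash
python3 look.py top:t10 wrist:w10 scene:s10; python3 -c "
import cv2;i=cv2.imread('pics/t10.png')[60:260,240:400];cv2.imwrite('pics/t10c.png',cv2.hconcat([cv2.resize(i,(308,384),interpolation=2),cv2.resize(cv2.imread('pics/w10.png'),(480,384))]))"
```

```text
tcp [ 0.4305 -0.1794  0.0599] yaw -3.1004 tilt 0.1 roll(y.z) 0.001 grasp [ 0.4306 -0.1794  0.0789]
19.5 [-0.6458  0.4116  1.8679 -0.0024  0.8629  0.8854] v 1.4183091858040122 F [-0.6624  0.1547 -3.5928] w 0.05547899198690377
```

View pics/t10c.png

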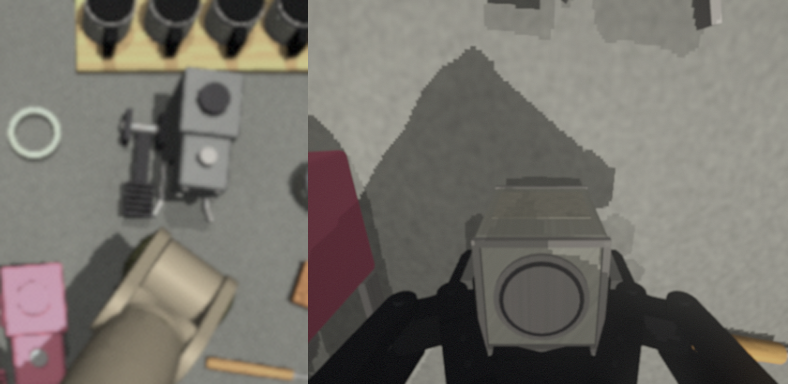

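```bash
python3 -c "
import cv2;i=cv2.imread('pics/t10.png')[120:190,290:380];cv2.imwrite('pics/t10d.png',cv2.resize(i,(720,560),interpolation=2))
i=cv2.imread('pics/w10.png')[0:60,180:420];cv2.imwrite('pics/w10d.png',cv2.resize(i,(720,180),interpolation=2))"
```

```text
(no output)
```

View pics/t10d.png

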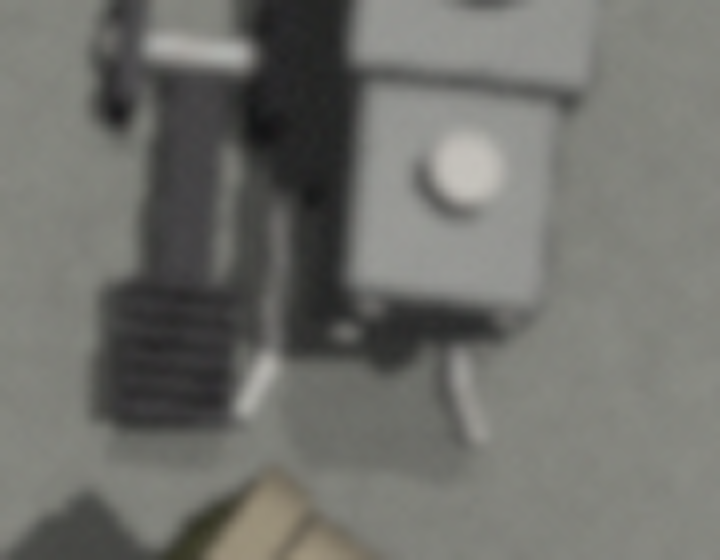

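View pics/w10d.png

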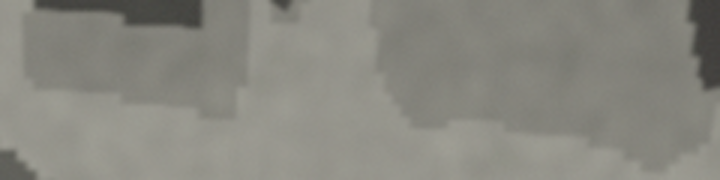

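Run:
```python
from h import *
m=camera_model("top")
pk=lambda p:np.array([(290+(x+.5)/8-.5,120+(y+.5)/8-.5) for x,y in p])
F=plane(m,pk([(244,412),(480,438)]),.018)[:,:2];v=F[0]-F[1];print("tips",F,np.linalg.norm(v),"yaw",np.arctan2(v[1],v[0])-np.pi/2)
def est(p,l,yw): 
    c,s=np.cos(yw),np.sin(yw);return p-np.array([c*l[0]-s*l[1],s*l[0]+c*l[1]])
H=plane(m,pk([(348,290),(538,305)]),.2)[:,:2];C=plane(m,pk([(358,66),(575,92)]),.215)[:,:2]
T=plane(m,pk([(112,280),(240,290),(232,427),(104,420)]),.058)[:,:2]
for n,Q in(("H",H),("C",C)):
    v=Q[0]-Q[1];print(n,Q,np.linalg.norm(v),np.arctan2(v[1],v[0])-np.pi/2)
for yw in(-.09,-.11,-.13):
    print(yw,est(F.mean(0),(-.059,0),yw),est(H.mean(0),(-.042,0),yw),est(C.mean(0),(.032,0),yw),est(T.mean(0),(-.043,.075),yw))
print(T,np.linalg.norm(T[0]-T[1]),np.linalg.norm(T[0]-T[3]))
```

```text
tips [[ 0.5622 -0.1874]
 [ 0.5513 -0.2777]] 0.09096117073385211 yaw -0.12068809863258023
H [[ 0.5764 -0.2007]
 [ 0.5708 -0.2649]] 0.06443677119858814 -0.0878442731082929
C [[ 0.6498 -0.2044]
 [ 0.6405 -0.2774]] 0.07361991166691377 -0.1265843056552598
-0.09 [ 0.6155 -0.2378] [ 0.6154 -0.2366] [ 0.6132 -0.238 ] [ 0.6144 -0.2347]
-0.11 [ 0.6154 -0.239 ] [ 0.6153 -0.2374] [ 0.6133 -0.2374] [ 0.6128 -0.2354]
-0.13 [ 0.6152 -0.2402] [ 0.6152 -0.2382] [ 0.6134 -0.2367] [ 0.6113 -0.2361]
[[ 0.6065 -0.1345]
 [ 0.6022 -0.1822]
 [ 0.5508 -0.1777]
 [ 0.5539 -0.1303]] 0.04783597982363693 0.05271396173843495
```

```bash
python3 to.py .4506 -.2186 .027 3.0266 0 4
```

```text
tcp [ 0.4304 -0.1796  0.0599] yaw -3.0919 tilt 0.1 roll(y.z) 0.001 grasp [ 0.4304 -0.1796  0.0789]
F [ 0.5595  0.1569 -4.1554] w 0.055603977254118364 t 19.65
tcp [ 0.4506 -0.2186  0.027 ] yaw 3.0266 tilt 0.0 roll(y.z) 0.000 grasp [ 0.4506 -0.2186  0.046 ]
[[ 4.6 10.   8.2  0.   0.   2.4]
 [ 5.   9.8  8.2  0.   0.   2.4]
 [ 5.4  9.6  8.2  0.   0.   2.4]
 [ 5.8  9.4  8.2  0.   0.   2.4]]
```

Request:
drive_tool([
  {"tx": 4.6,"ty": 10,"tz": 8.2,"wx": 0,"wy": 0,"wz": 2.4,"fingers": 50},
  {"tx": 5,"ty": 9.8,"tz": 8.2,"wx": 0,"wy": 0,"wz": 2.4,"fingers": 50},
  {"tx": 5.4,"ty": 9.6,"tz": 8.2,"wx": 0,"wy": 0,"wz": 2.4,"fingers": 50},
  {"tx": 5.8,"ty": 9.4,"tz": 8.2,"wx": 0,"wy": 0,"wz": 2.4,"fingers": 50},
  {"tx": 0,"ty": 0,"tz": 1.5,"wx": 0,"wy": 0,"wz": 0,"fingers": 50},
])

```text
t: 20.15
tcp_pos: [0.4503, -0.2197, 0.0248]
eef_rot: [3.135, -0.187, -0.004]
force: [0.2, 0.3, -2.9]
grip_width: 0.0556
```

Request:
drive_tool([
  {"tx": 0,"ty": 0,"tz": 1,"wx": 0,"wy": 0,"wz": 0,"fingers": 50},
  {"tx": 0,"ty": 0,"tz": 0.5,"wx": 0,"wy": 0,"wz": 0,"fingers": 50},
])

```text
t: 20.35
tcp_pos: [0.4499, -0.2187, 0.0241]
eef_rot: [3.135, -0.188, -0.003]
force: [0.3, 0.3, -3.5]
grip_width: 0.0554
```

Request:
drive_tool([
  {"tx": 0,"ty": 0,"tz": 0.4,"wx": 0,"wy": 0,"wz": 0,"fingers": 50},
  {"tx": 0,"ty": 0,"tz": 0,"wx": 0,"wy": 0,"wz": 0,"fingers": 85},
  {"tx": 0,"ty": 0,"tz": 0,"wx": 0,"wy": 0,"wz": 0,"fingers": 85},
  {"tx": 0,"ty": 0,"tz": 0,"wx": 0,"wy": 0,"wz": 0,"fingers": 85},
  {"tx": 0,"ty": 0,"tz": 0,"wx": 0,"wy": 0,"wz": 0,"fingers": 85},
])

```text
t: 20.85
tcp_pos: [0.4501, -0.2194, 0.0237]
eef_rot: [3.134, -0.191, -0.003]
force: [0.1, 0.8, -0.3]
grip_width: 0.0847
```

```bash
python3 look.py; python3 grasp.py .450 -.2187 3.0226 .010 .046 -45 6
```

```text
tcp [ 0.4501 -0.2194  0.0237] yaw 3.0196 tilt 0.1 roll(y.z) 0.001 grasp [ 0.4501 -0.2193  0.0427]
20.85 [-0.6869  0.5344  1.7882 -0.0028  0.8196  1.0079] v 0.0021111935705034417 F [ 0.0942  0.7859 -0.2663] w 0.08473696361993548
tcp [ 0.4501 -0.2194  0.0237] yaw 3.0196 tilt 0.1 roll(y.z) 0.001 grasp [ 0.4501 -0.2193  0.0427]
tcp [ 0.4534 -0.2191  0.0326] yaw 3.0226 tilt -45.0 roll(y.z) 0.000 grasp [ 0.4401 -0.2175  0.046 ]
twist x 6 [ 1.1  -0.11 -1.18  0.02  7.52 -0.02]
```

Request:
drive_tool([
  {"tx": 1.1,"ty": 0,"tz": -1.2,"wx": 0,"wy": 7.5,"wz": 0,"fingers": 85},
  {"tx": 1.1,"ty": 0,"tz": -1.2,"wx": 0,"wy": 7.5,"wz": 0,"fingers": 85},
  {"tx": 1.1,"ty": 0,"tz": -1.2,"wx": 0,"wy": 7.5,"wz": 0,"fingers": 85},
])

```text
t: 21.15
tcp_pos: [0.4531, -0.2179, 0.027]
eef_rot: [3.072, -0.183, 0.547]
force: [0.1, -0.1, 0.8]
grip_width: 0.0853
```

```bash
python3 look.py
```

```text
tcp [ 0.4531 -0.2179  0.027 ] yaw 3.0233 tilt -20.2 roll(y.z) -0.005 grasp [ 0.4466 -0.2172  0.0449]
21.15 [-0.7987  0.4327  2.0265  0.5197  0.4606  0.4486] v 2.196713383331016 F [ 0.1165 -0.0856  0.7866] w 0.08534343601542382
```

Request:
drive_tool([
  {"tx": 1.1,"ty": 0,"tz": -1.2,"wx": 0,"wy": 7.5,"wz": 0,"fingers": 85},
  {"tx": 1.1,"ty": 0,"tz": -1.2,"wx": 0,"wy": 7.5,"wz": 0,"fingers": 85},
  {"tx": 1.1,"ty": 0,"tz": -1.2,"wx": 0,"wy": 7.5,"wz": 0,"fingers": 85},
  {"tx": 0,"ty": 0,"tz": 0,"wx": 0,"wy": 0,"wz": 0,"fingers": 85},
])

```text
t: 21.55
tcp_pos: [0.4565, -0.21, 0.0271]
eef_rot: [-3.013, 0.166, -0.835]
force: [0.5, -0.6, 0.1]
grip_width: 0.0852
```

```bash
python3 look.py;python3 grasp.py .450 -.2187 3.0226 .010 .046 -45 2
```

```text
tcp [ 0.4565 -0.21    0.0271] yaw 3.0424 tilt -30.9 roll(y.z) -0.039 grasp [ 0.4467 -0.2096  0.0434]
21.55 [-0.8702  0.4288  2.1355  1.1311  0.4347 -0.2054] v 0.285107639448125 F [ 0.5042 -0.5756  0.149 ] w 0.0852082177713987
tcp [ 0.4565 -0.21    0.0271] yaw 3.0424 tilt -30.9 roll(y.z) -0.039 grasp [ 0.4467 -0.2096  0.0434]
tcp [ 0.4534 -0.2191  0.0326] yaw 3.0226 tilt -45.0 roll(y.z) 0.000 grasp [ 0.4401 -0.2175  0.046 ]
twist x 2 [ 0.94  4.66 -2.87 -1.22  7.08 -0.23]
```

Request:
drive_tool([
  {"tx": 0.5,"ty": 4.6,"tz": -1.4,"wx": -1.2,"wy": 0,"wz": -0.2,"fingers": 85},
  {"tx": 0.5,"ty": 4.6,"tz": -1.4,"wx": -1.2,"wy": 3.5,"wz": -0.2,"fingers": 85},
  {"tx": 0.5,"ty": 0,"tz": -1.4,"wx": 0,"wy": 3.5,"wz": 0,"fingers": 85},
  {"tx": 0.5,"ty": 0,"tz": -1.4,"wx": 0,"wy": 3.5,"wz": 0,"fingers": 85},
  {"tx": 0,"ty": 0,"tz": 0,"wx": 0,"wy": 0,"wz": 0,"fingers": 85},
])

```text
t: 22.05
tcp_pos: [0.4547, -0.2183, 0.0324]
eef_rot: [2.905, -0.166, 1.082]
force: [-0.0, -0.3, -0.1]
grip_width: 0.0853
```

```bash
python3 look.py wrist:w11;python3 grasp.py .450 -.2187 3.0226 .010 .046 -45 2
```

```text
tcp [ 0.4547 -0.2183  0.0324] yaw 3.0287 tilt -40.9 roll(y.z) -0.003 grasp [ 0.4423 -0.2169  0.0468]
22.05 [-0.9435  0.4415  2.234   1.6797  0.509  -0.8149] v 0.1821430990797717 F [-0.0005 -0.2966 -0.1445] w 0.08527117821397079
tcp [ 0.455  -0.2185  0.0327] yaw 3.0288 tilt -40.8 roll(y.z) -0.003 grasp [ 0.4427 -0.2171  0.047 ]
tcp [ 0.4534 -0.2191  0.0326] yaw 3.0226 tilt -45.0 roll(y.z) 0.000 grasp [ 0.4401 -0.2175  0.046 ]
twist x 2 [-0.6   0.41 -0.49 -0.18  2.09  0.08]
```

View pics/w11.png

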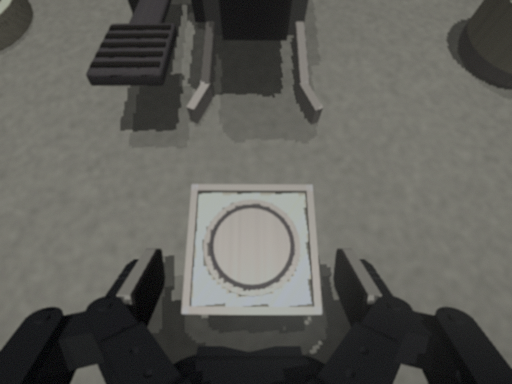

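The wrist view has the tin with its lid up at (253,250), the press mouth's flare tips at about (195,110) and (316,117), and the pedal tread at (133,55). I'll zoom in to pick points.

```bash
python3 -c "
import cv2;i=cv2.imread('pics/w11.png')[0:130,170:340];cv2.imwrite('pics/w11d.png',cv2.resize(i,None,fx=4.5,fy=4.5,interpolation=2))"
```

```text
(no output)
```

View pics/w11d.png

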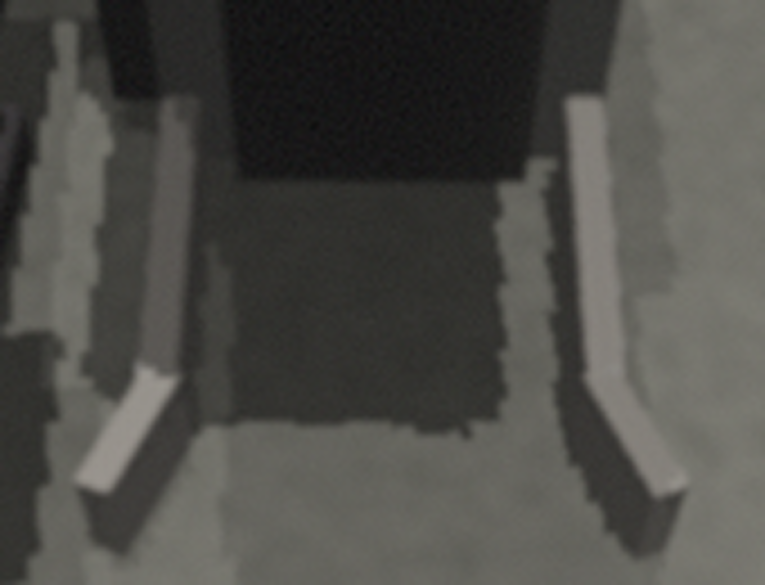

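Run:
```python
from h import *
import pickle
m=pickle.load(open('w11.pkl','rb'))
pk=lambda p:np.array([(170+(x+.5)/4.5-.5,(y+.5)/4.5-.5) for x,y in p])
I=plane(m,pk([(195,98),(178,376),(568,97),(590,378),(103,490),(655,494)]),.018)[:,:2];print(I)
L=I[0]-I[1];Rr=I[2]-I[3];print("yaw",np.arctan2(L[1],L[0]),np.arctan2(Rr[1],Rr[0]),np.linalg.norm(L),np.linalg.norm(Rr),"width",np.linalg.norm(I[1]-I[3]),np.linalg.norm(I[0]-I[2]),"flare",np.linalg.norm(I[4]-I[5]))
yw=(np.arctan2(L[1],L[0])+np.arctan2(Rr[1],Rr[0]))/2
u=np.array([np.cos(yw),np.sin(yw)])
print("org from flare",I[4:].mean(0)+.059*u,"bend",(I[1]+I[3])/2+.036*u,"far",(I[0]+I[2])/2-.03*u)
S=plane(m,pk([(240,180),(525,180)]),0)[:,:2];print("stop foot",S,S.mean(0)-.028*u)
T=plane(m,[(182,315),(323,315),(313.5,184.5),(190,184.5)],.066)[:,:2];print("tin",T,T.mean(0))
for a,b in[(0,1),(1,2),(2,3),(3,0)]:
    v=T[b]-T[a];print(np.linalg.norm(v),np.arctan2(v[1],v[0]))
P=plane(m,[(88,80),(160,83),(176,26),(110,24)],.058)[:,:2];print("tread",P,P.mean(0))
```

```text
[[ 0.6476 -0.2095]
 [ 0.5834 -0.2024]
 [ 0.6399 -0.2774]
 [ 0.5752 -0.2696]
 [ 0.5621 -0.1892]
 [ 0.5513 -0.2757]]
yaw -0.10927846680683528 -0.11923453712250776 0.06451810519774334 0.06511956700835285 width 0.06769782481633525 0.06834124347197856 flare 0.08715409783758161
org from flare [ 0.6153 -0.2392] bend [ 0.6151 -0.2402] far [ 0.6139 -0.24  ]
stop foot [[ 0.6463 -0.2162]
 [ 0.6399 -0.2714]] [ 0.6153 -0.2406]
tin [[ 0.4264 -0.1875]
 [ 0.4201 -0.2434]
 [ 0.476  -0.2502]
 [ 0.4826 -0.1931]] [ 0.4513 -0.2186]
0.05624251474979511 -1.6839361965894133
0.05633962502540355 -0.12219774556842014
0.05748993202022093 1.456258079703033
0.05642252070915851 3.0415162142986745
tread [[ 0.5593 -0.1348]
 [ 0.5515 -0.177 ]
 [ 0.5965 -0.187 ]
 [ 0.6041 -0.1446]] [ 0.5779 -0.1609]
```

Request:
drive_tool([
  {"tx": 0,"ty": 0,"tz": 0,"wx": 0,"wy": 0,"wz": 0,"fingers": 50},
  {"tx": 0,"ty": 0,"tz": 0,"wx": 0,"wy": 0,"wz": 0,"fingers": 50},
  {"tx": 0,"ty": 0,"tz": 0,"wx": 0,"wy": 0,"wz": 0,"fingers": 50},
  {"tx": 0,"ty": 0,"tz": 0,"wx": 0,"wy": 0,"wz": 0,"fingers": 50},
  {"tx": 2,"ty": 0,"tz": -2.3,"wx": 0,"wy": 0,"wz": 0,"fingers": 50},
], squeeze=50)

```text
t: 22.6
tcp_pos: [0.4549, -0.2182, 0.0355]
eef_rot: [2.905, -0.164, 1.082]
force: [-0.6, -0.0, -4.1]
grip_width: 0.0556
```

Request:
drive_tool([
  {"tx": 0,"ty": 0,"tz": 0,"wx": 0,"wy": 0,"wz": 0,"fingers": 50},
])

```text
t: 22.7
tcp_pos: [0.4549, -0.2182, 0.0358]
eef_rot: [2.904, -0.164, 1.083]
force: [-0.4, 0.0, -3.6]
grip_width: 0.0552
```

```bash
python3 look.py wrist:w12
python3 - <<'E'
from h import *
A,s=pose()
u=np.array([np.cos(-.114),np.sin(-.114),0]);v=np.array([-u[1],u[0],0])
for d in (.095,.115):
    w=u*d; 
    # lateral: bring tcp's lateral to press line
    o=np.array([.615,-.240,0]);lat=(A[:3,3]-o)@v;print("lat now",lat,"x tcp",(A[:3,3]-o)@u)
    dw=d*u-lat*v;print(np.round(A[:3,:3].T@dw*1000,1))
E
```

```text
tcp [ 0.4549 -0.2182  0.0358] yaw 3.0293 tilt -40.9 roll(y.z) -0.001 grasp [ 0.4426 -0.2169  0.0501]
22.7 [-0.9427  0.432   2.2333  1.6639  0.5078 -0.797 ] v 0.02473439477945395 F [-0.4491  0.0293 -3.5896] w 0.05520240738923413
lat now 0.0034117622432202526 x tcp -0.1615244765495268
[71.8  3.6 62.2]
lat now 0.0034117622432202526 x tcp -0.1615244765495268
[86.9  3.6 75.3]
```

Request:
drive_tool([
  {"tx": 10.9,"ty": 1.2,"tz": 9.4,"wx": 0,"wy": 0,"wz": 0,"fingers": 50},
  {"tx": 10.9,"ty": 1.2,"tz": 9.4,"wx": 0,"wy": 0,"wz": 0,"fingers": 50},
  {"tx": 10.9,"ty": 1.2,"tz": 9.4,"wx": 0,"wy": 0,"wz": 0,"fingers": 50},
  {"tx": 10.9,"ty": 0,"tz": 9.4,"wx": 0,"wy": 0,"wz": 0,"fingers": 50},
  {"tx": 0,"ty": 0,"tz": 0,"wx": 0,"wy": 0,"wz": 0,"fingers": 50},
])

```text
t: 23.25
tcp_pos: [0.5128, -0.2284, 0.0359]
eef_rot: [2.903, -0.162, 1.085]
force: [-0.5, 0.6, -2.9]
grip_width: 0.0555
```

```bash
cat > pr.py <<'E'
from h import *
A,s=pose();desc(A);print("t",s['t'],"J",s['joint_pos'],"F",s['force'],"w",s['grip_width'])
yw=-.114;u=np.array([np.cos(yw),np.sin(yw),0]);v=np.array([-u[1],u[0],0]);o=np.array([.615,-.240,0])
p=A[:3,3]-o;print("tcp in press mm: x %.1f y %.1f z %.1f"%(p@u*1000,p@v*1000,p[2]*1000))
print("tool comps of 10mm +x,+y,+z press:",*[np.round(A[:3,:3].T@w*10,2) for w in(u,v,np.array([0,0,1.]))])
E
python3 pr.py
```

```text
tcp [ 0.5128 -0.2284  0.0359] yaw 3.0302 tilt -41.0 roll(y.z) -0.001 grasp [ 0.5004 -0.227   0.0503]
t 23.25 J [-0.8362  0.5001  2.083   1.6066  0.4507 -0.6288] F [-0.4913  0.6392 -2.8556] w 0.05548387987924595
tcp in press mm: x -102.9 y -0.1 z 35.9
tool comps of 10mm +x,+y,+z press: [7.55 0.03 6.56] [  0.01 -10.     0.03] [ 6.56 -0.01 -7.55]
```

Request:
drive_tool([
  {"tx": 10.8,"ty": 0,"tz": 9.4,"wx": 0,"wy": 0,"wz": 0,"fingers": 50},
  {"tx": 10.8,"ty": 0,"tz": 9.4,"wx": 0,"wy": 0,"wz": 0,"fingers": 50},
  {"tx": 10.8,"ty": 0,"tz": 9.4,"wx": 0,"wy": 0,"wz": 0,"fingers": 50},
  {"tx": 10.8,"ty": 0,"tz": 9.4,"wx": 0,"wy": 0,"wz": 0,"fingers": 50},
  {"tx": 0,"ty": 0,"tz": 0,"wx": 0,"wy": 0,"wz": 0,"fingers": 50},
])

```text
t: 23.75
tcp_pos: [0.5691, -0.2347, 0.0357]
eef_rot: [2.904, -0.163, 1.084]
force: [-0.4, 1.1, -4.5]
grip_width: 0.0557
```

```bash
python3 pr.py; python3 look.py wrist:w13
```

```text
tcp [ 0.5691 -0.2347  0.0357] yaw 3.0300 tilt -41.0 roll(y.z) -0.001 grasp [ 0.5567 -0.2334  0.0501]
t 23.75 J [-0.7501  0.5693  1.9337  1.4992  0.4033 -0.4326] F [-0.4203  1.0552 -4.5109] w 0.055728380994745474
tcp in press mm: x -46.2 y 0.0 z 35.7
tool comps of 10mm +x,+y,+z press: [7.55 0.02 6.55] [  0.01 -10.     0.03] [ 6.55 -0.01 -7.55]
tcp [ 0.5691 -0.2347  0.0357] yaw 3.0300 tilt -41.0 roll(y.z) -0.001 grasp [ 0.5567 -0.2334  0.0501]
23.75 [-0.7501  0.5693  1.9337  1.4992  0.4033 -0.4326] v 0.05231040840560689 F [-0.4203  1.0552 -4.5109] w 0.055728380994745474
```

View pics/w13.png

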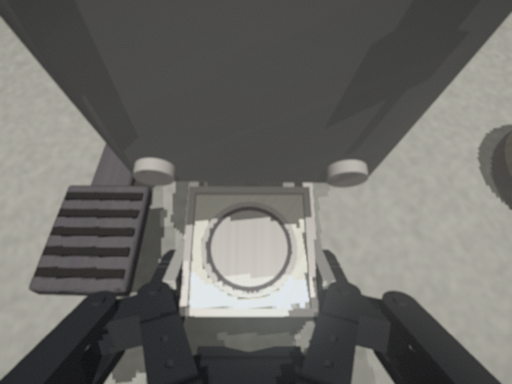

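Request:
drive_tool([
  {"tx": -1,"ty": 0,"tz": 1.2,"wx": 0,"wy": 0,"wz": 0,"fingers": 50},
  {"tx": -0.9,"ty": 0,"tz": 1,"wx": 0,"wy": 0,"wz": 0,"fingers": 50},
  {"tx": 0,"ty": 0,"tz": 0,"wx": 0,"wy": 0,"wz": 0,"fingers": 50},
  {"tx": 0,"ty": 0,"tz": 0,"wx": 0,"wy": 0,"wz": 0,"fingers": 65},
  {"tx": 0,"ty": 0,"tz": 0,"wx": 0,"wy": 0,"wz": 0,"fingers": 65},
])

```text
t: 24.3
tcp_pos: [0.5688, -0.2352, 0.0333]
eef_rot: [2.903, -0.165, 1.085]
force: [-0.0, 0.1, 1.1]
grip_width: 0.0649
```

Request:
drive_tool([
  {"tx": -9,"ty": 0,"tz": -8,"wx": 0,"wy": 0,"wz": 0,"fingers": 65},
  {"tx": -11,"ty": 0,"tz": -9.4,"wx": 0,"wy": 0,"wz": 0,"fingers": 65},
  {"tx": -11,"ty": 0,"tz": -9.5,"wx": 0,"wy": 0,"wz": 0,"fingers": 65},
  {"tx": -11,"ty": 0,"tz": -9.5,"wx": 0,"wy": 0,"wz": 0,"fingers": 65},
  {"tx": 0,"ty": 0,"tz": 0,"wx": 0,"wy": 0,"wz": 0,"fingers": 35},
])

```text
t: 24.8
tcp_pos: [0.5126, -0.2286, 0.0329]
eef_rot: [2.904, -0.166, 1.084]
force: [0.1, 0.8, -0.1]
grip_width: 0.052
```

```bash
python3 pr.py; python3 look.py wrist:w14
```

```text
tcp [ 0.5126 -0.2286  0.0329] yaw 3.0279 tilt -40.9 roll(y.z) -0.002 grasp [ 0.5003 -0.2273  0.0473]
t 24.8 J [-0.8362  0.5074  2.0833  1.622   0.4498 -0.6435] F [ 0.0896  0.7754 -0.0959] w 0.051958159460512944
tcp in press mm: x -103.0 y -0.4 z 32.9
tool comps of 10mm +x,+y,+z press: [7.56 0.   6.55] [ -0.01 -10.     0.02] [ 6.55 -0.02 -7.56]
tcp [ 0.5126 -0.2286  0.0329] yaw 3.0279 tilt -40.9 roll(y.z) -0.002 grasp [ 0.5003 -0.2273  0.0473]
24.8 [-0.8362  0.5074  2.0833  1.622   0.4498 -0.6435] v 0.05600750434539083 F [ 0.0896  0.7754 -0.0959] w 0.051958159460512944
```

View pics/w14.png

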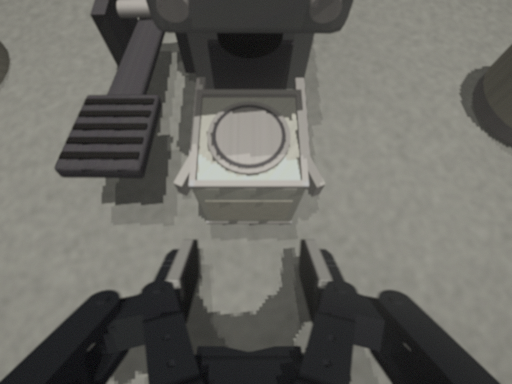

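Request:
drive_tool([
  {"tx": -3.9,"ty": 0,"tz": 4.3,"wx": 0,"wy": 0,"wz": 0,"fingers": 15},
  {"tx": -3.6,"ty": 0,"tz": 4.3,"wx": 0,"wy": 0,"wz": 0,"fingers": 15},
  {"tx": -3.6,"ty": 0,"tz": 4.3,"wx": 0,"wy": 0,"wz": 0,"fingers": 15},
  {"tx": 0,"ty": 0,"tz": 0,"wx": 0,"wy": 0,"wz": 0,"fingers": 15},
  {"tx": 0,"ty": 0,"tz": 0,"wx": 0,"wy": 0,"wz": 0,"fingers": 15},
])

```text
t: 25.35
tcp_pos: [0.5142, -0.2288, 0.0162]
eef_rot: [2.903, -0.164, 1.085]
force: [0.2, 0.3, 0.1]
grip_width: 0.0149
```

```bash
python3 pr.py
```

```text
tcp [ 0.5142 -0.2288  0.0162] yaw 3.0294 tilt -41.0 roll(y.z) -0.001 grasp [ 0.5018 -0.2274  0.0305]
t 25.35 J [-0.834   0.5515  2.0816  1.7126  0.4539 -0.7435] F [0.1609 0.2631 0.1314] w 0.014924073919805877
tcp in press mm: x -101.4 y -0.3 z 16.2
tool comps of 10mm +x,+y,+z press: [7.55 0.02 6.56] [  0.01 -10.     0.02] [ 6.56 -0.01 -7.55]
```

Push forward 50 mm first, then creep.

Request:
drive_tool([
  {"tx": 7.6,"ty": 0,"tz": 6.6,"wx": 0,"wy": 0,"wz": 0,"fingers": 15},
  {"tx": 7.6,"ty": 0,"tz": 6.6,"wx": 0,"wy": 0,"wz": 0,"fingers": 15},
  {"tx": 7.6,"ty": 0,"tz": 6.6,"wx": 0,"wy": 0,"wz": 0,"fingers": 15},
  {"tx": 7.6,"ty": 0,"tz": 6.6,"wx": 0,"wy": 0,"wz": 0,"fingers": 15},
  {"tx": 7.6,"ty": 0,"tz": 6.6,"wx": 0,"wy": 0,"wz": 0,"fingers": 15},
])

```text
t: 25.85
tcp_pos: [0.5642, -0.2344, 0.0164]
eef_rot: [2.903, -0.164, 1.085]
force: [-2.8, -0.0, 0.7]
grip_width: 0.015
```

Request:
drive_tool([
  {"tx": 3,"ty": 0,"tz": 2.6,"wx": 0,"wy": 0,"wz": 0,"fingers": 15},
  {"tx": 3,"ty": 0,"tz": 2.6,"wx": 0,"wy": 0,"wz": 0,"fingers": 15},
])

```text
t: 26.05
tcp_pos: [0.5718, -0.2352, 0.0163]
eef_rot: [2.903, -0.164, 1.085]
force: [-3.6, 0.5, 3.3]
grip_width: 0.0149
```

```bash
python3 pr.py
```

```text
tcp [ 0.5718 -0.2352  0.0163] yaw 3.0292 tilt -41.0 roll(y.z) -0.001 grasp [ 0.5594 -0.2338  0.0306]
t 26.05 J [-0.7466  0.6155  1.9288  1.601   0.4    -0.5391] F [-3.5644  0.5164  3.2825] w 0.014875928335756156
tcp in press mm: x -43.5 y -0.2 z 16.3
tool comps of 10mm +x,+y,+z press: [7.55 0.02 6.56] [  0.   -10.     0.02] [ 6.56 -0.01 -7.55]
```

Request:
drive_tool([
  {"tx": 2.3,"ty": 0,"tz": 2,"wx": 0,"wy": 0,"wz": 0,"fingers": 15},
  {"tx": 1.5,"ty": 0,"tz": 1.3,"wx": 0,"wy": 0,"wz": 0,"fingers": 15},
])

```text
t: 26.25
tcp_pos: [0.5767, -0.2359, 0.0162]
eef_rot: [2.903, -0.164, 1.085]
force: [-3.8, 0.7, 4.1]
grip_width: 0.0152
```

Request:
drive_tool([
  {"tx": 0.8,"ty": 0,"tz": 0.7,"wx": 0,"wy": 0,"wz": 0,"fingers": 15},
  {"tx": 0,"ty": 0,"tz": 0,"wx": 0,"wy": 0,"wz": 0,"fingers": 15},
])

```text
t: 26.45
tcp_pos: [0.5777, -0.2359, 0.0161]
eef_rot: [2.903, -0.164, 1.085]
force: [-0.7, -0.3, 1.0]
grip_width: 0.015
```

```bash
python3 pr.py;python3 look.py scene:s15 wrist:w15
```

```text
tcp [ 0.5777 -0.2359  0.0161] yaw 3.0291 tilt -41.0 roll(y.z) -0.001 grasp [ 0.5653 -0.2346  0.0304]
t 26.45 J [-0.7389  0.623   1.9125  1.5862  0.3954 -0.516 ] F [-0.6807 -0.3218  1.0314] w 0.015015863419643826
tcp in press mm: x -37.5 y -0.2 z 16.1
tool comps of 10mm +x,+y,+z press: [7.55 0.01 6.56] [  0.   -10.     0.02] [ 6.56 -0.01 -7.55]
tcp [ 0.5777 -0.2359  0.0161] yaw 3.0291 tilt -41.0 roll(y.z) -0.001 grasp [ 0.5653 -0.2346  0.0304]
26.45 [-0.7389  0.623   1.9125  1.5862  0.3954 -0.516 ] v 0.005412563694120827 F [-0.6807 -0.3218  1.0314] w 0.015015863419643826
```

View pics/w15.png

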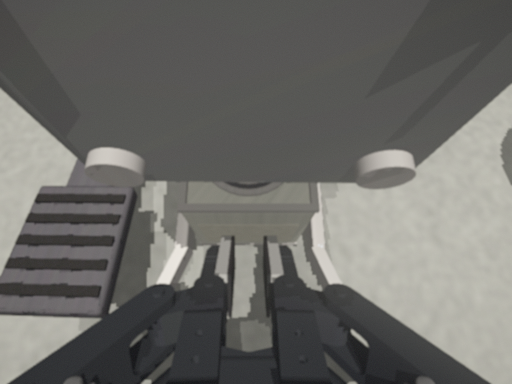

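Request:
drive_tool([
  {"tx": 0.8,"ty": 0,"tz": 0.7,"wx": 0,"wy": 0,"wz": 0,"fingers": 15},
  {"tx": 0.8,"ty": 0,"tz": 0.7,"wx": 0,"wy": 0,"wz": 0,"fingers": 15},
])

```text
t: 26.75
tcp_pos: [0.5797, -0.2361, 0.0159]
eef_rot: [2.903, -0.164, 1.084]
force: [-3.6, 1.0, 1.4]
grip_width: 0.0153
```

Request:
drive_tool([
  {"tx": 0.8,"ty": 0,"tz": 0.7,"wx": 0,"wy": 0,"wz": 0,"fingers": 15},
  {"tx": 0.8,"ty": 0,"tz": 0.7,"wx": 0,"wy": 0,"wz": 0,"fingers": 15},
])

```text
t: 26.95
tcp_pos: [0.5805, -0.2361, 0.0156]
eef_rot: [2.904, -0.165, 1.081]
force: [-33.9, 5.1, 22.2]
grip_width: 0.0147
```

Request:
drive_tool([
  {"tx": -3,"ty": 0,"tz": -2.6,"wx": 0,"wy": 0,"wz": 0,"fingers": 15},
  {"tx": -12,"ty": 0,"tz": -10.4,"wx": 0,"wy": 0,"wz": 0,"fingers": 15},
  {"tx": -15,"ty": 0,"tz": -13,"wx": 0,"wy": 0,"wz": 0,"fingers": 15},
  {"tx": -15,"ty": 0,"tz": -13,"wx": 0,"wy": 0,"wz": 0,"fingers": 0},
  {"tx": -15,"ty": 0,"tz": -13,"wx": 0,"wy": 0,"wz": 0,"fingers": 0},
])

```text
t: 27.45
tcp_pos: [0.5025, -0.2273, 0.016]
eef_rot: [2.903, -0.164, 1.085]
force: [-0.1, -0.1, -0.1]
grip_width: -0.0001
```

```bash
python3 pr.py;python3 look.py wrist:w16
```

```text
tcp [ 0.5025 -0.2273  0.016 ] yaw 3.0294 tilt -41.0 roll(y.z) -0.001 grasp [ 0.4901 -0.2259  0.0303]
t 27.45 J [-0.8542  0.5397  2.1119  1.7289  0.4663 -0.7815] F [-0.0957 -0.1248 -0.0815] w -5.61492679348516e-05
tcp in press mm: x -113.2 y -0.2 z 16.0
tool comps of 10mm +x,+y,+z press: [7.55 0.02 6.56] [  0.01 -10.     0.02] [ 6.56 -0.01 -7.55]
tcp [ 0.5025 -0.2273  0.016 ] yaw 3.0294 tilt -41.0 roll(y.z) -0.001 grasp [ 0.4901 -0.2259  0.0303]
27.45 [-0.8542  0.5397  2.1119  1.7289  0.4663 -0.7815] v 0.6170591233514677 F [-0.0957 -0.1248 -0.0815] w -5.61492679348516e-05
```

View pics/w16.png

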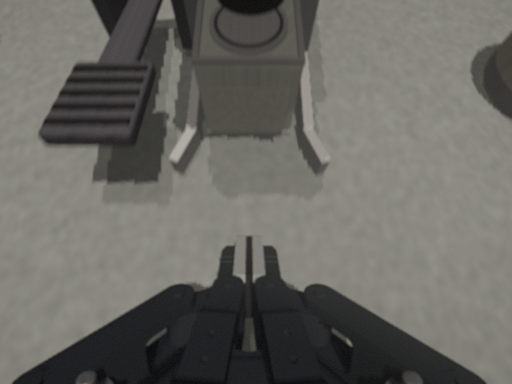

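```bash
python3 look.py wrist:w17
python3 - <<'E'
from h import *
import pickle
m=pickle.load(open('w17.pkl','rb'));im=cv2.imread('pics/w17.png')
cv2.imwrite('pics/w17d.png',cv2.resize(im[20:190,160:340],None,fx=4,fy=3.5,interpolation=2))
E
```

```text
tcp [ 0.5003 -0.2266  0.0153] yaw 3.0286 tilt -40.9 roll(y.z) -0.002 grasp [ 0.4879 -0.2252  0.0297]
27.5 [-0.8568  0.5385  2.1171  1.7297  0.4667 -0.7845] v 0.12377080465385726 F [-0.9612  0.4352 -1.6748] w 0.0001626646148921244
```

View pics/w17d.png

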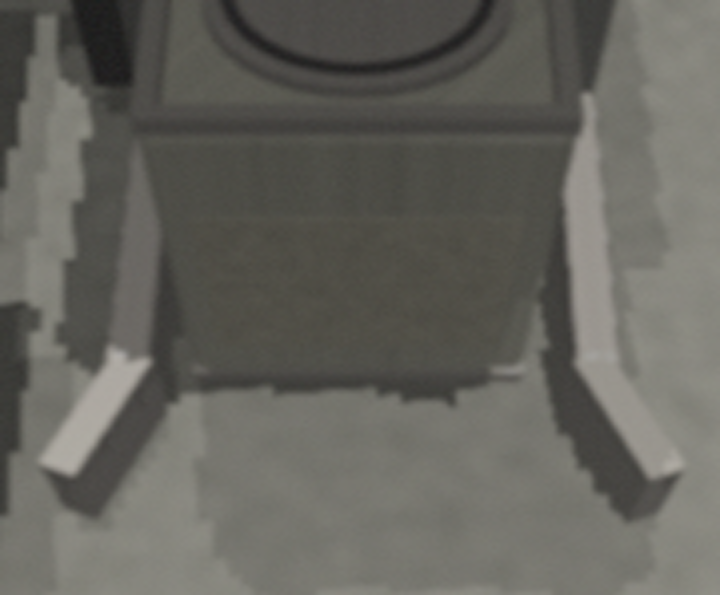

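Run:
```python
from h import *
import pickle
m=pickle.load(open('w17.pkl','rb'))
pk=lambda p:np.array([(160+(x+.5)/4-.5,20+(y+.5)/3.5-.5) for x,y in p])
yw=-.114;u=np.array([np.cos(yw),np.sin(yw)]);v=np.array([-u[1],u[0]]);o=np.array([.615,-.240])
def f(p,z):
    Q=plane(m,pk(p),z)[:,:2]-o;return np.c_[Q@u,Q@v]*1000
print("tin bottom front",f([(193,374),(525,374)],0.001));print("tin top front",f([(136,128),(578,130)],.066))
print("rail bends inner",f([(150,360),(578,362)],.018),"tips",f([(70,474),(655,476)],.018))
print("tread",)
px=[(41,141),(134,142),(154,63),(79,63)]
T=plane(pickle.load(open('w16.pkl','rb')),px,.06)[:,:2]-o;print(np.c_[T@u,T@v]*1000)
```

```text
tin bottom front [[-27.2383  29.5032]
 [-27.3159 -27.839 ]]
tin top front [[-29.4294  28.116 ]
 [-29.9458 -26.1271]]
rail bends inner [[-35.4837  33.668 ]
 [-35.9991 -33.59  ]] tips [[-58.5875  44.1961]
 [-59.0522 -43.5647]]
tread
[[-70.9075  96.9376]
 [-71.7155  53.0173]
 [-24.6316  49.6638]
 [-23.9465  89.351 ]]
```

The tin reads x ≈ 0, y ≈ +1 mm and square in the press. Next is the pedal.

Request:
drive_tool([
  {"tx": 16.4,"ty": 0,"tz": -18.9,"wx": 0,"wy": 0,"wz": 0,"fingers": 0},
  {"tx": 16.4,"ty": 0,"tz": -18.9,"wx": 0,"wy": 0,"wz": 0,"fingers": 0},
  {"tx": 16.4,"ty": -15,"tz": -18.9,"wx": 0,"wy": 0,"wz": 0,"fingers": 0},
  {"tx": 0,"ty": -25,"tz": 0,"wx": 0,"wy": 0,"wz": 0,"fingers": 0},
  {"tx": 0,"ty": -25,"tz": 0,"wx": 0,"wy": 0,"wz": 0,"fingers": 0},
])

```text
t: 28.05
tcp_pos: [0.5115, -0.1629, 0.0924]
eef_rot: [2.9, -0.164, 1.088]
force: [0.1, -1.3, 0.4]
grip_width: 0.0004
```

Request:
drive_tool([
  {"tx": 0,"ty": -15,"tz": 0,"wx": 0,"wy": 0,"wz": 0,"fingers": 0},
  {"tx": 12,"ty": 0,"tz": 10.4,"wx": 0,"wy": 0,"wz": 0,"fingers": 0},
  {"tx": 12,"ty": 0,"tz": 10.4,"wx": 0,"wy": 0,"wz": 0,"fingers": 0},
  {"tx": 0,"ty": 0,"tz": 0,"wx": 0,"wy": 0,"wz": 0,"fingers": 0},
])

```text
t: 28.45
tcp_pos: [0.5456, -0.1517, 0.0919]
eef_rot: [2.902, -0.162, 1.087]
force: [-0.2, 0.0, -0.5]
grip_width: -0.0
```

```bash
python3 pr.py;python3 look.py wrist:w18
```

```text
tcp [ 0.5456 -0.1517  0.0919] yaw 3.0304 tilt -41.1 roll(y.z) -0.001 grasp [ 0.5332 -0.1503  0.1062]
t 28.45 J [-0.6319  0.3624  2.0715  1.3983  0.3387 -0.2251] F [-0.2345  0.0082 -0.4937] w -4.6963588551745504e-05
tcp in press mm: x -79.0 y 79.8 z 91.9
tool comps of 10mm +x,+y,+z press: [7.54 0.03 6.57] [  0.02 -10.     0.02] [ 6.57 -0.01 -7.54]
tcp [ 0.5456 -0.1517  0.0919] yaw 3.0304 tilt -41.1 roll(y.z) -0.001 grasp [ 0.5332 -0.1503  0.1062]
28.45 [-0.6319  0.3624  2.0715  1.3983  0.3387 -0.2251] v 0.06605150578879397 F [-0.2345  0.0082 -0.4937] w -4.6963588551745504e-05
```

View pics/w18.png

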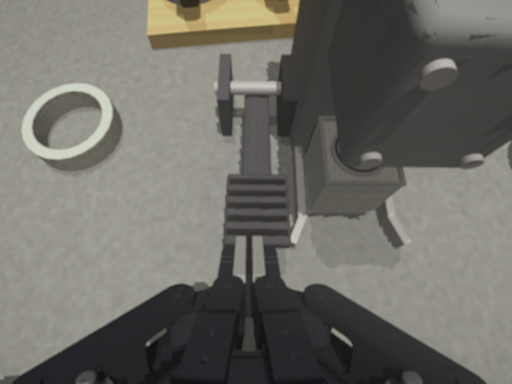

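Request:
drive_tool([
  {"tx": 12,"ty": 2,"tz": 10.5,"wx": 0,"wy": 0,"wz": 0,"fingers": 0},
  {"tx": 12,"ty": 0,"tz": 10.5,"wx": 0,"wy": 0,"wz": 0,"fingers": 0},
  {"tx": -7,"ty": 0,"tz": 8,"wx": 0,"wy": 0,"wz": 0,"fingers": 0},
  {"tx": -7,"ty": 0,"tz": 8,"wx": 0,"wy": 0,"wz": 0,"fingers": 0},
  {"tx": 0,"ty": 0,"tz": 0,"wx": 0,"wy": 0,"wz": 0,"fingers": 0},
])

```text
t: 29.0
tcp_pos: [0.5741, -0.1568, 0.0685]
eef_rot: [2.905, -0.166, 1.082]
force: [-0.1, -0.2, 0.3]
grip_width: -0.0002
```

```bash
python3 pr.py
```

```text
tcp [ 0.5741 -0.1568  0.0685] yaw 3.0287 tilt -40.8 roll(y.z) -0.003 grasp [ 0.5618 -0.1554  0.0829]
t 29.0 J [-0.6004  0.4593  1.9998  1.4752  0.3148 -0.2795] F [-0.1473 -0.1865  0.3417] w -0.00015140316904020546
tcp in press mm: x -50.1 y 78.0 z 68.5
tool comps of 10mm +x,+y,+z press: [7.57 0.01 6.54] [ -0.01 -10.     0.03] [ 6.54 -0.03 -7.57]
```

Request:
drive_tool([
  {"tx": -3.3,"ty": 0,"tz": 3.8,"wx": 0,"wy": 0,"wz": 0,"fingers": 0},
  {"tx": -3.3,"ty": 0,"tz": 3.8,"wx": 0,"wy": 0,"wz": 0,"fingers": 0},
  {"tx": -3.3,"ty": 0,"tz": 3.8,"wx": 0,"wy": 0,"wz": 0,"fingers": 0},
])

```text
t: 29.3
tcp_pos: [0.575, -0.1573, 0.0554]
eef_rot: [2.902, -0.164, 1.086]
force: [-1.7, 0.6, 2.6]
grip_width: -0.0002
```

Request:
drive_tool([
  {"tx": -3.3,"ty": 0,"tz": 3.8,"wx": 0,"wy": 0,"wz": 0,"fingers": 0},
  {"tx": -1.3,"ty": 0,"tz": 1.5,"wx": 0,"wy": 0,"wz": 0,"fingers": 0},
  {"tx": 0,"ty": 0,"tz": 0,"wx": 0,"wy": 0,"wz": 0,"fingers": 0},
])

```text
t: 29.6
tcp_pos: [0.5749, -0.1573, 0.0482]
eef_rot: [2.903, -0.165, 1.085]
force: [-3.5, -0.6, 4.9]
grip_width: -0.0001
```

```bash
python3 pr.py
```

```text
tcp [ 0.5749 -0.1573  0.0482] yaw 3.0288 tilt -41.0 roll(y.z) -0.001 grasp [ 0.5625 -0.1559  0.0625]
t 29.6 J [-0.6003  0.5064  2.0056  1.6477  0.3142 -0.4608] F [-3.4779 -0.562   4.873 ] w -0.0001281077318161097
tcp in press mm: x -49.2 y 77.6 z 48.2
tool comps of 10mm +x,+y,+z press: [7.55 0.01 6.56] [  0.   -10.     0.02] [ 6.56 -0.01 -7.55]
```

Request:
drive_tool([
  {"tx": -1.3,"ty": 0,"tz": 1.5,"wx": 0,"wy": 0,"wz": 0,"fingers": 0},
  {"tx": -1.3,"ty": 0,"tz": 1.5,"wx": 0,"wy": 0,"wz": 0,"fingers": 0},
])

```text
t: 29.8
tcp_pos: [0.575, -0.1573, 0.0444]
eef_rot: [2.902, -0.164, 1.086]
force: [-5.5, 1.3, 8.0]
grip_width: 0.0001
```

Request:
drive_tool([
  {"tx": -1,"ty": 0,"tz": 1.1,"wx": 0,"wy": 0,"wz": 0,"fingers": 0},
  {"tx": -1,"ty": 0,"tz": 1.1,"wx": 0,"wy": 0,"wz": 0,"fingers": 0},
])

```text
t: 30.0
tcp_pos: [0.5749, -0.1573, 0.0415]
eef_rot: [2.902, -0.164, 1.086]
force: [-7.3, 1.2, 9.3]
grip_width: -0.0002
```

Request:
drive_tool([
  {"tx": -1,"ty": 0,"tz": 1.1,"wx": 0,"wy": 0,"wz": 0,"fingers": 0},
  {"tx": 0,"ty": 0,"tz": 0,"wx": 0,"wy": 0,"wz": 0,"fingers": 0},
])

```text
t: 30.2
tcp_pos: [0.5749, -0.1573, 0.0401]
eef_rot: [2.902, -0.164, 1.086]
force: [-7.7, 1.2, 11.5]
grip_width: 0.0002
```

Request:
drive_tool([
  {"tx": -1,"ty": 0,"tz": 1.1,"wx": 0,"wy": 0,"wz": 0,"fingers": 0},
  {"tx": -0.7,"ty": 0,"tz": 0.8,"wx": 0,"wy": 0,"wz": 0,"fingers": 0},
])

```text
t: 30.4
tcp_pos: [0.5752, -0.1573, 0.0386]
eef_rot: [2.901, -0.164, 1.089]
force: [-19.5, 3.2, 28.6]
grip_width: -0.0003
```

Request:
drive_tool([
  {"tx": -0.7,"ty": 0,"tz": 0.8,"wx": 0,"wy": 0,"wz": 0,"fingers": 0},
  {"tx": 0,"ty": 0,"tz": 0,"wx": 0,"wy": 0,"wz": 0,"fingers": 0},
])

```text
t: 30.6
tcp_pos: [0.5752, -0.1574, 0.0383]
eef_rot: [2.9, -0.163, 1.09]
force: [-22.8, 5.0, 32.6]
grip_width: -0.0001
```

The force jumped, so the pedal is at its stop. I'll hold it there and check by picture.

Request:
drive_tool([
  {"tx": 0,"ty": 0,"tz": 0,"wx": 0,"wy": 0,"wz": 0,"fingers": 0},
  {"tx": 0,"ty": 0,"tz": 0,"wx": 0,"wy": 0,"wz": 0,"fingers": 0},
  {"tx": 0,"ty": 0,"tz": 0,"wx": 0,"wy": 0,"wz": 0,"fingers": 0},
  {"tx": 0,"ty": 0,"tz": 0,"wx": 0,"wy": 0,"wz": 0,"fingers": 0},
])

```text
t: 31.0
tcp_pos: [0.5752, -0.1574, 0.0384]
eef_rot: [2.9, -0.163, 1.09]
force: [-22.9, 4.2, 32.0]
grip_width: 0.0003
```

```bash
python3 pr.py;python3 look.py wrist:w19 scene:s19; python3 -c "
import cv2;i=cv2.imread('pics/s19.png')[150:290,140:280];cv2.imwrite('pics/s19c.png',cv2.hconcat([cv2.resize(cv2.imread('pics/w19.png'),(416,384)),cv2.resize(i,(384,384),interpolation=2)]))"
```

```text
tcp [ 0.5752 -0.1574  0.0384] yaw 3.0292 tilt -41.2 roll(y.z) -0.000 grasp [ 0.5628 -0.156   0.0527]
t 31.0 J [-0.6006  0.5299  2.0091  1.7402  0.3191 -0.5582] F [-22.9365   4.2117  31.9752] w 0.0003055316359407184
tcp in press mm: x -48.9 y 77.6 z 38.4
tool comps of 10mm +x,+y,+z press: [7.52 0.02 6.59] [  0.01 -10.     0.01] [ 6.59 -0.   -7.52]
tcp [ 0.5752 -0.1574  0.0384] yaw 3.0292 tilt -41.2 roll(y.z) -0.000 grasp [ 0.5628 -0.156   0.0527]
31.0 [-0.6006  0.5299  2.0091  1.7402  0.3191 -0.5582] v 0.001783490933577607 F [-22.9365   4.2117  31.9752] w 0.0003055316359407184
```

View pics/s19c.png

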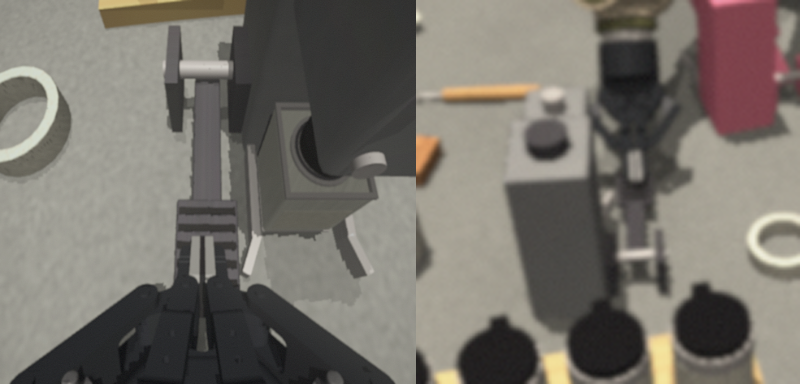

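Run:
```python
from h import *
import pickle
u=np.array([np.cos(-.114),np.sin(-.114)]);v=np.array([-u[1],u[0]]);o=np.array([.615,-.24])
for f,pts in(("w18",[(258,190),(258,205),(258,220),(257,150)]),("w19",[(230,210),(230,220),(285,225),(255,130),(255,180)])):
    m=pickle.load(open(f+'.pkl','rb'));P=cloud(m,np.load(f+'.npy'))
    for x,y in pts:
        q=P[y,x];w=q[:2]-o;print(f,(x,y),"x %.1f y %.1f z %.1f"%(w@u*1000,w@v*1000,q[2]*1000))
```

```text
w18 (258, 190) x -30.1 y 74.3 z 58.3
w18 (258, 205) x -41.7 y 74.5 z 59.8
w18 (258, 220) x -52.9 y 74.6 z 61.8
w18 (257, 150) x 8.0 y 74.5 z 47.3
w19 (230, 210) x -24.7 y 89.2 z 35.6
w19 (230, 220) x -30.4 y 89.2 z 34.4
w19 (285, 225) x -33.7 y 58.0 z 35.9
w19 (255, 130) x 30.3 y 74.5 z 34.2
w19 (255, 180) x -4.4 y 74.7 z 32.5
```

The tread is level at 35 mm, so the pedal is fully down. Now let it up slowly and back away.

Request:
drive_tool([
  {"tx": 3.3,"ty": 0,"tz": -3.8,"wx": 0,"wy": 0,"wz": 0,"fingers": 0},
  {"tx": 5,"ty": 0,"tz": -5.7,"wx": 0,"wy": 0,"wz": 0,"fingers": 0},
  {"tx": 5,"ty": 0,"tz": -5.7,"wx": 0,"wy": 0,"wz": 0,"fingers": 0},
  {"tx": 6.6,"ty": 0,"tz": -7.6,"wx": 0,"wy": 0,"wz": 0,"fingers": 0},
  {"tx": 10,"ty": 0,"tz": -11.4,"wx": 0,"wy": 0,"wz": 0,"fingers": 0},
])

```text
t: 31.6
tcp_pos: [0.5746, -0.1571, 0.0811]
eef_rot: [2.904, -0.165, 1.083]
force: [-0.2, -0.5, 0.0]
grip_width: -0.0002
```

Request:
drive_tool([
  {"tx": -12,"ty": 0,"tz": -10.4,"wx": 0,"wy": 0,"wz": 0,"fingers": 0},
  {"tx": -15,"ty": 0,"tz": -13,"wx": 0,"wy": 0,"wz": 0,"fingers": 0},
  {"tx": -15,"ty": 10,"tz": -13,"wx": 0,"wy": 0,"wz": 0,"fingers": 0},
  {"tx": -15,"ty": 15,"tz": -13,"wx": 0,"wy": 0,"wz": 0,"fingers": 0},
  {"tx": 0,"ty": 0,"tz": 0,"wx": 0,"wy": 0,"wz": 0,"fingers": 0},
])

```text
t: 32.1
tcp_pos: [0.4956, -0.1745, 0.081]
eef_rot: [2.903, -0.168, 1.083]
force: [0.1, -0.4, -0.8]
grip_width: 0.0003
```

```bash
python3 pr.py;python3 look.py wrist:w20 top:t20
```

```text
tcp [ 0.4956 -0.1745  0.081 ] yaw 3.0267 tilt -40.9 roll(y.z) -0.002 grasp [ 0.4833 -0.1731  0.0953]
t 32.1 J [-0.7661  0.3266  2.1797  1.4965  0.4104 -0.4407] F [ 0.0548 -0.3978 -0.7827] w 0.0002981297614839393
tcp in press mm: x -126.0 y 51.5 z 81.0
tool comps of 10mm +x,+y,+z press: [ 7.56 -0.01  6.55] [ -0.02 -10.     0.01] [ 6.55 -0.02 -7.56]
tcp [ 0.4956 -0.1745  0.081 ] yaw 3.0267 tilt -40.9 roll(y.z) -0.002 grasp [ 0.4833 -0.1731  0.0953]
32.1 [-0.7661  0.3266  2.1797  1.4965  0.4104 -0.4407] v 0.04952083242595864 F [ 0.0548 -0.3978 -0.7827] w 0.0002981297614839393
```

View pics/w20.png

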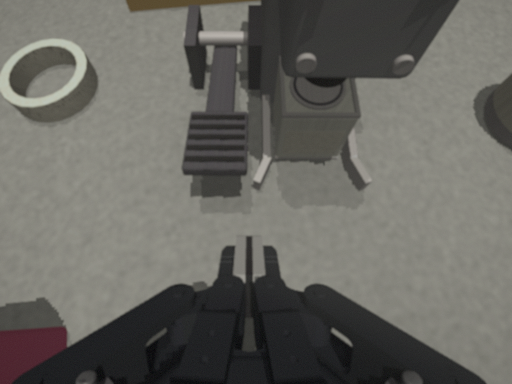

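View pics/t20.png

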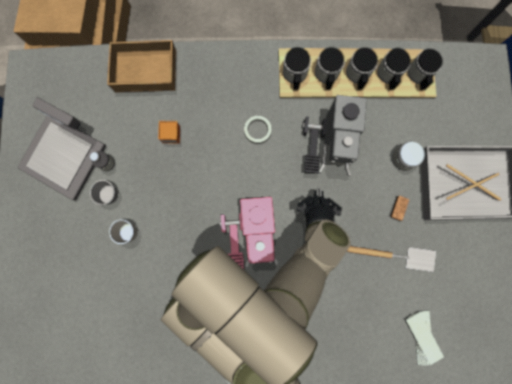

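Run:
```python
from h import *
import pickle
u=np.array([np.cos(-.114),np.sin(-.114)]);v=np.array([-u[1],u[0]]);o=np.array([.615,-.24])
m=pickle.load(open('w20.pkl','rb'));P=cloud(m,np.load('w20.npy'))
for x,y in[(220,130),(217,150),(318,140),(318,110),(280,105),(355,108),(275,120)]:
    q=P[y,x];w=q[:2]-o;print((x,y),"x %.1f y %.1f z %.1f"%(w@u*1000,w@v*1000,q[2]*1000))
q=P.reshape(-1,3);w=q[:,:2]-o;X=w@u;Y=w@v
k=(abs(X)<.045)&(abs(Y)<.034)&(q[:,2]>.061)&(q[:,2]<.07);print("tin top: n",k.sum(),"x",np.percentile(X[k]*1000,[1,99]),"y",np.percentile(Y[k]*1000,[1,99]),"z",np.median(q[k,2]))
k=(abs(X)<.045)&(abs(Y)<.034)&(q[:,2]>.024)&(q[:,2]<.055);print("tin front x",np.percentile(X[k]*1000,[5,50,95]),"y",np.percentile(Y[k]*1000,[1,99]))
```

```text
(220, 130) x -34.6 y 73.1 z 57.4
(217, 150) x -53.2 y 74.2 z 61.3
(318, 140) x -29.7 y -2.9 z 35.2
(318, 110) x -22.0 y 2.4 z 63.9
(280, 105) x -14.8 y 29.2 z 60.1
(355, 108) x -22.1 y -23.6 z 66.4
(275, 120) x -0.5 y 29.3 z 20.5
tin top: n 3158 x [-29.3157  31.9071] y [-26.1328  31.2224] z 0.0654551741790992
tin front x [-29.7375 -28.9413  31.6967] y [-25.5873  33.3126]
```

```bash
python3 -c "
from bench import bot
print(bot.job_done())"
```

```text
the job is handed in; nothing more can be done
None
```

The tin is standing upright in the grey press with its lid on top, the pedal has been pressed and is back up, and I handed the job in at about 32 s. `job_done` gives no verdict, so the results below are my own measurements.

**What I did**
- **Turning:** I tipped the tin in two quarter turns low at the bench, releasing it after each so it settled. By my estimate its centre never went above about 73 mm.
- **Pressing home:** I carried the tin round the pink press and set it in the mouth of the grey one. I then pushed it in with leaned, nearly closed fingers until the back stop pushed back at about 34 N.
- **Pedal:** I held the pedal down at its stop for more than 0.4 s, with about 32 N on the tread, then let it up and backed away.

**Last checks**
- **Tin:** its front face is about 29 mm in front of the seat centre (28 mm is ideal). It sits about 1–2 mm off centre across the press, with its top at 65–66 mm.
- **Pedal down:** the tread was level at 34–36 mm, which matches fully down.
- **Pedal up:** the tread is back to its starting height, about 61 mm near the front.
- **Robot and other things:** the arm touches nothing, and in the top view the other things on the bench look unmoved.

**Not confirmed or uneven**
- I could not measure the ram's force on the lid directly. I inferred contact from the pedal at its stop and the ram seen over the lid.
- Wrist force reached about 55 N once, when I set the tin down before the first turn; the limit is 120 N.
- Tool tilt stopped at about 34°, so the tin dropped the last 16° of the first turn and 6° of the second on release.

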